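Tighten the monitor-pole clamp with the ratchet and pack up the bit boxes

ROBOT

A 6-joint arm with a two-finger parallel gripper is mounted at the origin on the work surface. World frame = base frame: x ahead of the robot, y to its left, z up, the work surface at z = 0. Lengths are in mm, angles in rad, forces in N, time in s.
With the tool pointing down it reaches from about 425 to 1125 mm from the base axis. Payload 14.9 kg.
Tool frame: the origin (TCP) lies midway between the tips of the shut fingers; the grasp point (between the pads) lies 19 mm behind it; z points along the fingers, y is the line along which they close (so a half turn about z gives the same grasp; the last joint's range is limited). The gripper opens to 91 mm and grips with 3 to 60 N. Pads are 32 mm wide; open, the fingers measure 118 mm over their backs; the gripper's body (76 mm by 178 mm) begins 60 mm behind the grasp point.
Start: joints at [1.255, 0.379, 1.734, -0, 1.028, -0.033], TCP at [195.339, 672.206, 213.932] pointing down, gripper open.
Joint ranges: [-2.77, 2.77], [-0.74, 2.19], [0, 2.66], [-1.06, 4.2], [0.31, 2.87], [-3.08, 3.08]. Speed limits (rad/s): [1.89, 1.89, 2.39, 3.14, 3.14, 3.14].

INTERFACE

Orientations are given as a rotation vector (axis times angle).
In Python, from bench import bot, optics, ticket gives the robot as it stands.
- The arm moves only by the shell command python3 -m pendant 'ROWS' [FORCE]. ROWS is JSON, one flat list of numbers, 7 for each row, row after row: the shift along the tool's x, y, z in mm, then the turn, a rotation vector about the tool's x, y, z in degrees, then the finger opening in mm, from 0 to 91.2. In form: [tx, ty, tz, wx, wy, wz, fingers, tx, ty, tz, wx, wy, wz, fingers, ...]. A call has 1 to 5 rows; each row is the pose to reach, as a shift and turn from the pose commanded when the call began, along the tool's axes at that moment; what a row does not reach only later rows make up. A row lasts 1/8 s, in which the tool goes at most 62.5 mm and 10.7 degrees, less where a joint would pass 70% of its speed; a pose out of reach is approached as far as the arm can. A call with a gripper value outside its range is refused whole. The fingers move at their own pace and stop on an object; FORCE is the grip in N (left out, the last holds). Time passes only in rows, so rows that repeat a pose let the fingers close. It gives the time, the measured TCP pose, the force, the opening and the grip force at its end, in the units of the state.
- bot.observe(): the state, without advancing time (a new reading comes with each control period).
- optics.read_camera(name): name is "scene" or "top"; returns the picture (420x560x3 uint8, red, green, blue); there is no depth.
- optics.camera_model(name): a dict with "fx", "fy", "cx", "cy" (pixels), "eye" and "rotation" of the camera in the world. Camera axes: x right, y down, z forward; pixel columns grow to the right and rows downward; lengths in mm; the calibration is good to about 2 mm. A picture is of the moment at which its call begins. camera_model takes no time and is no camera call.
- ticket.finish_job(): hands the job in; it is judged then, once.
The state is a dict: "time_s": time; "q": joint angles; "joint_velocities": joint speeds; "effort": joint torques, N m; "tool_pos": TCP position; "eef_rot": TCP orientation; "ft_force": force on the tool from outside, world axes, zero at the start; "wrist_torque": the same for the moment, N m; "gripper_width": finger opening in mm; "grasp_force": force on a finger pad.
Only numpy, scipy, OpenCV 4.12 (cv2) and the standard library are available. Lean on these libraries where they do the work, as an engineer would, in place of code of your own. Each camera call takes 0.05 s, during which the arm holds its last target. There are 200 camera calls.

TASK

Take the ratchet wrench off its hooks, set its ring down over the splined nut of the monitor-pole clamp, and tighten the nut clockwise by swinging the handle back and forth until the nut's white pointer has come round to the white mark on the clamp block; turn the nut with the ratchet only, and keep the gripper itself off the clamp. Then hang the ratchet back on its two hooks as it was. Also fold the lid of every open bit box shut and put each box, right way up, down in a foam pocket of the service case, one to a pocket (before or after the tightening), leaving the other things on the desk alone.

Things in the scene. Friction and masses are not known exactly. Their poses are not given: they have to be found in the camera images.
- ratchet: loose ring ratchet wrench, 0.35 kg; origin: centre of the ring's underside, z up, handle along its own -x. Ring 67 mm outside, bore 51, 20 high; shank 18 wide; rubber grip 22 wide, 20 high, from 85 to 195 mm behind the ring's centre. Swung clockwise (seen from above) it drives the nut; anticlockwise it clicks freely over the splines. As it hangs is right way up for tightening
- ratchet_grip (a point): where to grip: middle of the handle's height, 110 mm behind the ring's centre (near its centre of mass), from above, fingers closing across the 22 mm width. The wrench's 4 mm thick sprung pawl sits in the bore on the handle side, 13.5 mm above the underside, pointing at the centre and reaching to 17.5 mm from it
- stand: fixed tool stand, origin on the desk: grey base 250 x 130 x 12 mm, upright board 170 mm high, its face at y = +75 mm. The wrench hangs level along the stand's x, handle to -x, on two 8 mm bars along y, tops 110 mm up. The bar at x = -70 mm carries the handle and ends at y = -24 mm in an upturned tip, 24 mm above the bar
- hang (a point): on the stand at x = +85 mm, 110 mm up: where the centre of the ring's underside is when hung; axes as the stand. It is the foot of an upright prong, 8 mm thick and 30 mm high, which stands inside the wrench's ring. Lift the wrench more than 35 mm to clear prong and tip
- clamp: fixed steel clamp of a monitor pole, origin on the desk under the nut. Block 45 mm high, x = -40 to +115 mm, 150 mm wide in y; pole 36 mm thick, 160 mm high at x = +88, y = +48 mm. Two 16 mm square lugs at x = -30, y = +-63 mm, 88 mm high, let the handle swing about 42 degrees either side of the clamp's -x. White mark on the block at x = +40 to +56 mm
- nut_seat (a point): on the nut's axis, 50 mm above the desk: shoulder (66 mm across) on which the ring rests; axes as the clamp. On it stands a fixed collar, 47 mm across, 7 mm high, that centres the ring; above that the nut: 12 upright round splines 4.4 mm thick on a circle of 41 mm, tops 24 mm above the shoulder, and a 28 mm core up to 29 mm above it
- nut (a joint): angle the nut has turned clockwise, rad; stop at 2.85. Stays where left; 0.35 N m turns it. Its white pointer meets the mark at 2.7 and counts as there from 2.5. At value q the pointer points at 2.7 - q and the splines stand at k x 30 degrees - q (anticlockwise from the clamp's +x). The pawl drops between splines; if it lands on one, swing the handle a few degrees
- case: fixed open service case, 274 x 144 mm, origin on the desk at its centre; foam top 14 mm above the desk, with three pockets 58 mm (x) by 114 mm (y), floor 4 mm above the desk, side by side along x with 82 mm between centres. Its lid lies folded back flat on the desk on the -y side (10 mm high)
- pocket1 (a point): centre of the floor of pocket 1 of the case, 4 mm above the desk (axes as the case; long side along y)
- pocket2 (a point): centre of the floor of pocket 2 of the case, 4 mm above the desk (axes as the case; long side along y)
- pocket3 (a point): centre of the floor of pocket 3 of the case, 4 mm above the desk (axes as the case; long side along y)
- box1: loose hinged metal bit box (may be absent; the boxes are all alike), 0.28 kg, 44 mm (x) by 100 mm (y); base 24 mm high, 36 mm high with the lid shut. Origin: centre of the underside, z up. The lid's hinge runs along the long edge at x = +22 mm, 24 mm up
- lid1 (a joint): opening angle of the lid of box 1, rad: 0 shut, 1.57 upright, 2.1 leaning back to +x. Lid 44 x 100 x 12 mm; a light stiff hinge (0.011 N m) stays where it is left: sweep the lid over towards -x from behind and press it down on top. Its weight is too little to shut it
- box2: loose hinged metal bit box (may be absent; the boxes are all alike), 0.28 kg, 44 mm (x) by 100 mm (y); base 24 mm high, 36 mm high with the lid shut. Origin: centre of the underside, z up. The lid's hinge runs along the long edge at x = +22 mm, 24 mm up
- lid2 (a joint): opening angle of the lid of box 2, rad: 0 shut, 1.57 upright, 2.1 leaning back to +x. Lid 44 x 100 x 12 mm; a light stiff hinge (0.011 N m) stays where it is left: sweep the lid over towards -x from behind and press it down on top. Its weight is too little to shut it
- box3: loose hinged metal bit box (may be absent; the boxes are all alike), 0.28 kg, 44 mm (x) by 100 mm (y); base 24 mm high, 36 mm high with the lid shut. Origin: centre of the underside, z up. The lid's hinge runs along the long edge at x = +22 mm, 24 mm up
- lid3 (a joint): opening angle of the lid of box 3, rad: 0 shut, 1.57 upright, 2.1 leaning back to +x. Lid 44 x 100 x 12 mm; a light stiff hinge (0.011 N m) stays where it is left: sweep the lid over towards -x from behind and press it down on top. Its weight is too little to shut it
- mug: bystander, leave alone: white mug, 80 mm across, 90 mm high. Origin: centre of the underside
- stapler: bystander, leave alone: stapler 130 mm long, 45 mm high. Origin: centre of the underside
- mouse: bystander, leave alone: black computer mouse 100 x 60 mm, 32 mm high. Origin: centre of the underside
- tape: bystander, leave alone: roll of clear tape lying flat, 100 mm across, 24 mm high. Origin: centre of the underside
- pens: bystander, leave alone: black pen cup with pens, 72 mm across, 150 mm high. Origin: centre of the underside
Mind the look-alikes: they are no part of the job. What is shaped like the box2 but brown, purple or yellow is not meant.

How it is judged:
By the outcome, as a careful person would: the job done as asked, in the order asked, and still so for the second after the job is handed in, with the robot touching nothing.
Of box1, box2, box3 only 2 to 3 are there at a start; the rules pass over those that are not, and their reading is None.
At some moment in a run one of box1, box2, box3 may be knocked a few centimetres aside while the robot is not near it.
It also fails if it takes over 210 s, if anything falls off the work surface, if the arm or the gripper's body presses on something with over 40 N, if the wrist force passes 120 N, or if a joint passes its speed limit or range.

## Working session

There is one attempt and no reset: what is moved stays moved. The work goes in short steps, Python scripts to look and compute and a shell command to move; the robot and the scene stay as the last step left them, time stands still between calls to the robot, and variables do not carry over. Pictures are saved under pics/ and viewed, at most 14 in all, crops included, and the job is handed in when it is done.

```bash
ls; mkdir -p pics; python3 - <<'E'
from bench import bot, optics
import cv2
for n in("scene","top"):
    im=optics.read_camera(n); cv2.imwrite(f"pics/{n}0.png",cv2.resize(im[:,:,::-1],(800,600),interpolation=cv2.INTER_CUBIC))
    print(n,optics.camera_model(n))
s=bot.observe(); print({k:s[k] for k in("tool_pos","eef_rot","time_s","ft_force","gripper_width")})
E
```

```text
pics
scene {'fx': 404.7085077073073, 'fy': 404.7085077073073, 'cx': 279.6333513330109, 'cy': 209.1994232782323, 'eye': array([1113.44078416, -587.95345868,  987.45722978]), 'rotation': array([-2.19383985, -0.98602108,  0.40562741])}
top {'fx': 524.2027075507398, 'fy': 524.2027075507398, 'cx': 269.6588037492937, 'cy': 208.7257405969613, 'eye': array([ 382.6128522 ,  -11.30900179, 1664.24204826]), 'rotation': array([-2.19543095,  2.19653503, -0.0943958 ])}
{'tool_pos': array([195.2196073 , 671.84081644, 213.33546451]), 'eef_rot': array([-4.42724150e-01, -3.11006479e+00,  1.58355117e-03]), 'time_s': 0.1, 'ft_force': array([0.58288424, 0.69708656, 0.26296448]), 'gripper_width': 91.09944558673807}
```

View pics/scene0.png

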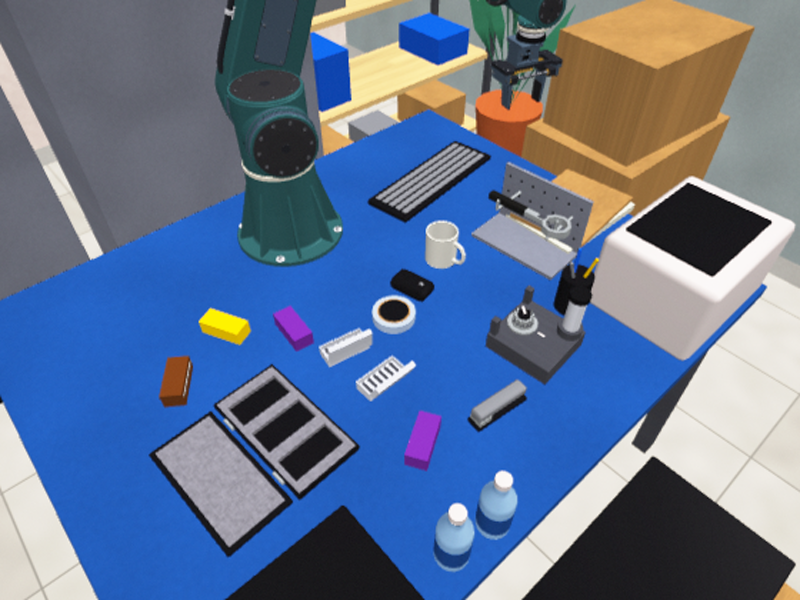

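View pics/top0.png

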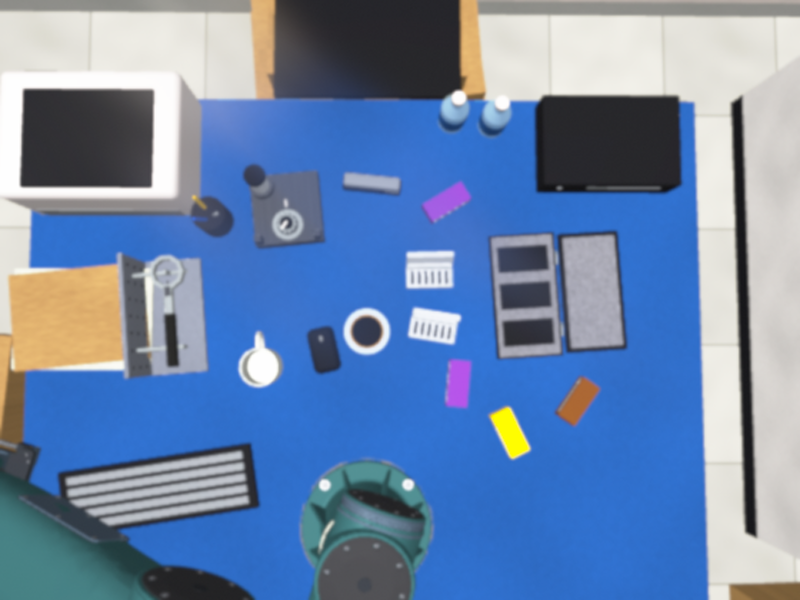

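```bash
cat > h.py <<'E'
import numpy as np, cv2
from scipy.spatial.transform import Rotation as R
from bench import bot, optics
def cam(n):
    m=optics.camera_model(n); return m,R.from_rotvec(m["rotation"]).as_matrix()
def proj(n,p):
    m,r=cam(n); c=(np.atleast_2d(p)-m["eye"])@r
    return np.c_[m["fx"]*c[:,0]/c[:,2]+m["cx"],m["fy"]*c[:,1]/c[:,2]+m["cy"]]
def back(n,uv,z):
    m,r=cam(n); uv=np.atleast_2d(uv).astype(float)
    d=np.c_[(uv[:,0]-m["cx"])/m["fx"],(uv[:,1]-m["cy"])/m["fy"],np.ones(len(uv))]@r.T
    return m["eye"]+d*((z-m["eye"][2])/d[:,2])[:,None]
def crop(n,x,y,w,h,s,f,im=None):
    """crop; native = (x + px/s - .5.., y + py/s); ticks every 10 native px"""
    if im is None: im=optics.read_camera(n)
    o=cv2.resize(im[y:y+h,x:x+w,::-1],None,fx=s,fy=s,interpolation=cv2.INTER_CUBIC)
    for i in range(0,w,10):
        cv2.line(o,(i*s,0),(i*s,6),(0,255,255),1); cv2.putText(o,str(x+i),(i*s,16),0,.33,(0,255,255),1)
    for i in range(0,h,10):
        cv2.line(o,(0,i*s),(6,i*s),(0,255,255),1); cv2.putText(o,str(y+i),(8,i*s+4),0,.33,(0,255,255),1)
    cv2.imwrite(f"pics/{f}.png",o); return im
E
python3 - <<'E'
from h import *
im=crop("top",80,105,155,165,1,"x")
crop("top",280,150,160,110,5,"topR",im)
crop("top",75,110,160,120,5,"topL",im)
print(proj("top",[0,0,0]),proj("scene",[0,0,0]))
E
```

```text
[[256.30031207 367.14031356]] [[203.02200208 161.84727121]]
```

View pics/topR.png

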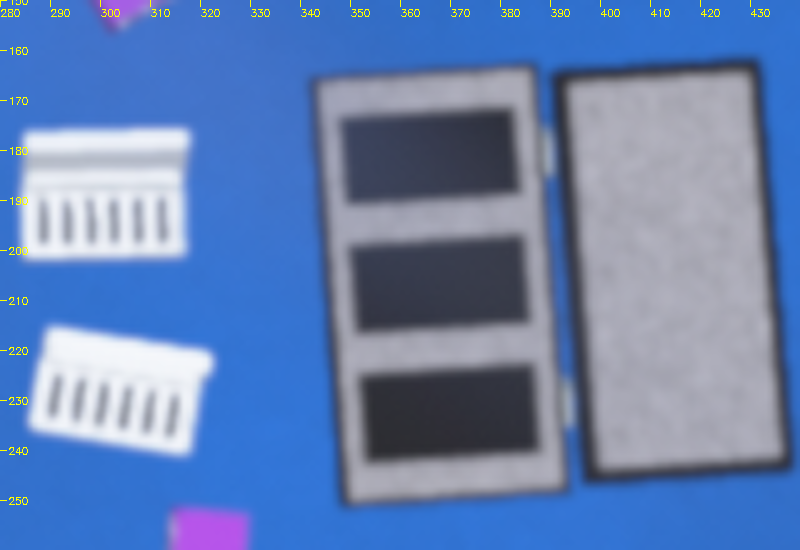

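View pics/topL.png

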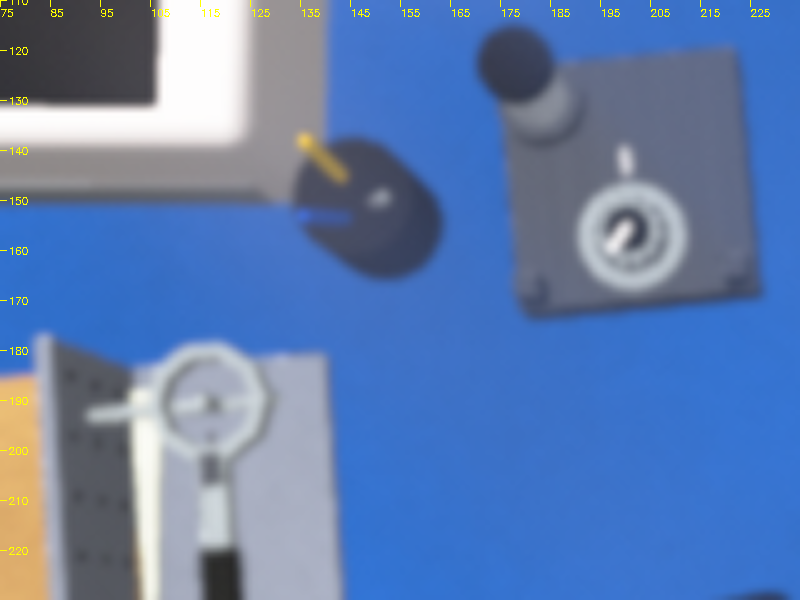

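```bash
python3 - <<'E'
from h import *
np.set_printoptions(precision=1,suppress=True)
def p(l,uv,z): print(l); print(back("top",uv,z)[:,:2])
L=lambda x,y:(75+x/5-.4,110+y/5-.4); T=lambda x,y:(280+x/5-.4,150+y/5-.4)
p("nut ring z50",[L(632,236)],50); p("nut core top z79",[L(630,230)],79); p("block TR,BR z45",[L(737,48),L(760,296)],45); p("block BL",[L(530,318)],45)
p("mark ",[L(625,150),L(628,172)],45)
p("ring centre z130",[L(213,401)],130); p("shank at row ~540 z125",[L(221,560)],125)
p("base edge TR z12, right edge lower",[L(327,354),L(342,598)],12)
p("pens z150",[L(345,185)],150)
p("case outer z14: TL TR BR BL",[T(313,78),T(535,67),T(568,490),T(345,503)],14)
p("pockets centre z14",[T(430,155),T(440,284),T(450,412)],14)
p("pocket corners1",[T(338,118),T(512,108),T(520,192),T(348,203)],14)
p("pocket corners3",[T(360,377),T(530,366),T(540,450),T(365,462)],14)
p("boxA z24 front BL BR",[T(22,258),T(186,257)],24);p("boxA z0",[T(22,258),T(186,257)],0); p("A back top z24",[T(25,168),T(183,168)],24)
p("A lid",[T(22,132),T(190,132)],55)
p("boxB z24 BL BR",[T(28,430),T(190,456)],24);p("B lid edge TL TR",[T(50,325),T(213,352)],66)
im=crop("scene",215,222,95,66,8,"sB")
cv2.imwrite("pics/sfull.png",im[:,:,::-1])
E
```

```text
nut ring z50
[[652.9 171.4]]
nut core top z79
[[651.8 169.4]]
block TR,BR z45
[[772.5 107.4]
 [616.3  92.3]]
block BL
[[602.3 234.7]]
mark 
[[707.8 176.8]
 [694.  174.8]]
ring centre z130
[[541.6 406.2]]
shank at row ~540 z125
[[448.8 401.2]]
base edge TR z12, right edge lower
[[583.7 367.3]
 [429.7 355.5]]
pens z150
[[665.8 326.8]]
case outer z14: TL TR BR BL
[[ 632.9 -273. ]
 [ 640.2 -415. ]
 [ 371.2 -431.5]
 [ 363.2 -290.3]]
pockets centre z14
[[ 583.7 -347. ]
 [ 501.5 -352.3]
 [ 420.4 -357.5]]
pocket corners1
[[ 607.3 -288.6]
 [ 613.8 -399.8]
 [ 560.1 -404.1]
 [ 553.  -294.4]]
pocket corners3
[[ 442.6 -300.7]
 [ 449.5 -408.7]
 [ 396.4 -414.2]
 [ 389.  -303.3]]
boxA z24 front BL BR
[[ 517.1  -86.8]
 [ 517.7 -190.1]]
boxA z0
[[ 519.   -88. ]
 [ 519.7 -192.7]]
A back top z24
[[ 573.9  -88.9]
 [ 574.  -188.6]]
A lid
[[ 592.7  -85.7]
 [ 592.8 -189.7]]
boxB z24 BL BR
[[ 409.1  -90.3]
 [ 392.8 -191.7]]
B lid edge TL TR
[[ 472.5 -101.9]
 [ 456.  -201.6]]
```

View pics/sB.png

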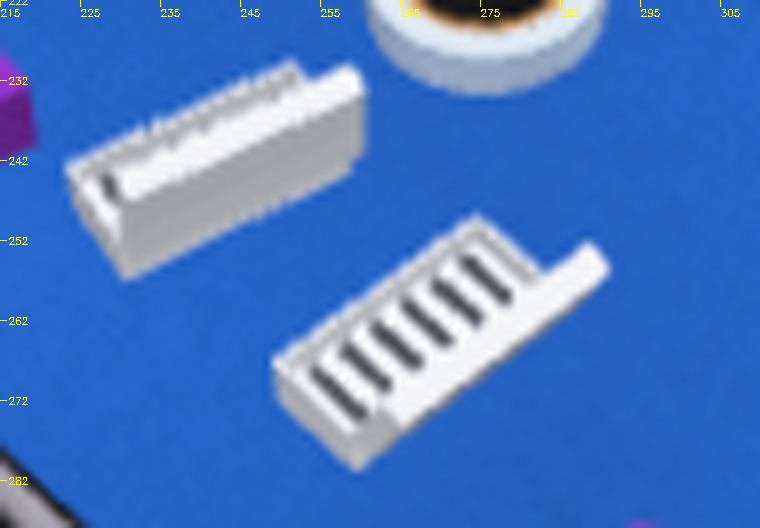

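Boxes: the two white open ones, A at top px (300,190) with its lid leaning back and B at (305,228) with its lid upright. The purple ones, brown and yellow are look-alikes, so box 3 is absent. The stand, clamp and case axes all lie close to the world axes.

```bash
cat >> h.py <<'E'
import sys
def go(x,y,z,yaw):
    """print shift/turn (tool axes) to bring TCP to world x,y,z, pointing down, tool y axis at yaw deg (mod 180)"""
    s=bot.observe(); r=R.from_rotvec(s["eef_rot"]); r0=r.as_matrix()
    cur=np.degrees(np.arctan2(r0[1,1],r0[0,1])); d=(yaw-cur+90)%180-90; cur+=d
    a=np.radians(cur); Y=np.array([np.cos(a),np.sin(a),0]); Z=np.array([0,0,-1.]); X=np.cross(Y,Z)
    w=np.degrees((r.inv()*R.from_matrix(np.c_[X,Y,Z])).as_rotvec())
    t=r0.T@(np.array([x,y,z])-s["tool_pos"]); print("shift",t.round(1),"turn",w.round(1),"dist",np.linalg.norm(t).round(),"q6",s["q"][5].round(2))
def st():
    s=bot.observe(); r0=R.from_rotvec(s["eef_rot"]).as_matrix()
    print("t",round(s["time_s"],2),"pos",s["tool_pos"].round(1),"yaw",np.degrees(np.arctan2(r0[1,1],r0[0,1])).round(2),"tilt",r0[2,:2].round(3),"F",s["ft_force"].round(1),"w",round(s["gripper_width"],1),"gf",round(s["grasp_force"],1))
E
python3 - <<'E'
from h import *
print(back("top",[[119.7,238],[117.2,189.8]],130).round(1)); st(); go(433,400,225,93.8)
E
```

```text
[[400.8 396.4 130. ]
 [541.6 406.2 130. ]]
t 0.2 pos [195.3 672.  213.5] yaw 73.8 tilt [ 0.    -0.001] F [-1.4  0.5  0.1] w 91.3 gf 0.0
shift [-304.2 -194.9  -11.4] turn [ -0.  -0. -20.] dist 361.0 q6 -0.03
```

```bash
python3 -m pendant '[-304,-195,-11,0,0,-20,60,-304,-195,-11,0,0,-20,60,-304,-195,-11,0,0,-20,60,-304,-195,-11,0,0,-20,60,-304,-195,-11,0,0,-20,60]' 20; python3 -m pendant '[-40,-30,0,0,0,0,60,-40,-30,0,0,0,0,60]'; python3 - <<'E'
from h import *
st(); go(432,398.5,140,94)
im=optics.read_camera("scene")
def T(o,yaw,pts):
    c,s=np.cos(np.radians(yaw)),np.sin(np.radians(yaw)); p=np.array(pts,float); return np.c_[o[0]+c*p[:,0]-s*p[:,1],o[1]+s*p[:,0]+c*p[:,1],p[:,2]]
im=im.copy(); S=5; x0,y0=325,130; o=cv2.resize(im[y0:y0+130,x0:x0+115,::-1],None,fx=S,fy=S-.4,interpolation=cv2.INTER_CUBIC)
def dr(P,col):
    for u,v in proj("scene",P): cv2.circle(o,(int((u-x0+.5)*S),int((v-y0+.5)*(S-.4))),2,col,-1)
dr(T((652,171),5.5,[(-40,-75,45),(115,-75,45),(-40,75,45),(115,75,45),(0,0,79)]),(0,0,255))
a=np.arange(0,6.28,.4); dr(T((652,171),5.5,np.c_[33*np.cos(a),33*np.sin(a),50+0*a]),(0,255,255))
dr(T((541.6,406.2),4,np.c_[33.5*np.cos(a),33.5*np.sin(a),130+0*a]),(0,255,0)); dr(T((541.6,406.2),4,[(-85,11,130),(-195,11,130),(-195,-11,130),(-85,-11,130),(0,0,140)]),(0,0,255))
cv2.imwrite("pics/ov1.png",o)
E
```

```text
time_s: 0.82
tool_pos: [401.8, 435.2, 223.6]
eef_rot: [-0.104, 3.14, 0.0]
ft_force: [0.0, 0.0, 0.0]
gripper_width: 60.0
grasp_force: 0.0
time_s: 1.08
tool_pos: [444.8, 407.9, 223.5]
eef_rot: [-0.099, 3.14, 0.0]
ft_force: [-0.9, -0.3, -0.2]
gripper_width: 60.1
grasp_force: 0.0
t 1.07 pos [444.8 407.9 223.5] yaw 93.6 tilt [-0.  0.] F [-0.9 -0.3 -0.2] w 60.1 gf 0.0
shift [13.4 -8.6 83.5] turn [ 0.   0.  -0.4] dist 85.0 q6 -0.93
```

View pics/ov1.png

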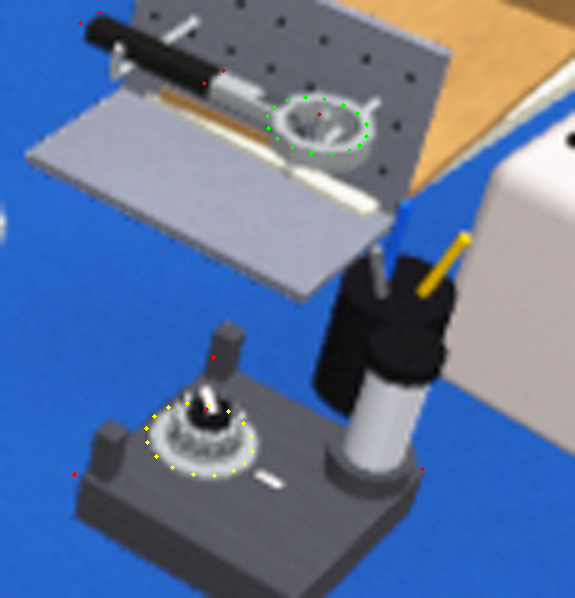

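```bash
python3 -m pendant '[13,-9,60,0,0,-0.4,60,13,-9,100,0,0,-0.4,60,13,-9,122,0,0,-0.4,60,13,-9,122,0,0,-0.4,60]'; python3 -m pendant '[0,0,0,0,0,0,10,0,0,0,0,0,0,10,0,0,0,0,0,0,10,0,0,0,0,0,0,10,0,0,0,0,0,0,10]' 50; python3 - <<'E'
from h import *
st()
E
```

```text
time_s: 1.62
tool_pos: [428.5, 399.8, 100.0]
eef_rot: [0.117, -3.137, 0.003]
ft_force: [0.3, 0.3, -0.5]
gripper_width: 59.7
grasp_force: 0.0
time_s: 2.25
tool_pos: [430.5, 400.0, 101.9]
eef_rot: [-0.115, 3.139, 0.001]
ft_force: [-1.0, 0.3, 5.0]
gripper_width: 22.2
grasp_force: 49.9
t 2.25 pos [430.5 400.  101.9] yaw 94.18 tilt [-0.001  0.001] F [-1.   0.3  5. ] w 22.2 gf 49.9
```

```bash
python3 -m pendant '[0,0,-30,0,0,0,10,0,0,-68,0,0,0,10,0,0,-68,0,0,0,10]'; python3 - <<'E'
from h import *
st(); go(564.8,103.3,165,128.5)
im=crop("top",75,165,100,100,6,"lift")
crop("top",85,150,80,60,10,"lift",im)
print(proj("top",[[541.6,406.2,190],[541.6,406.2,200]]))
E
```

```text
time_s: 2.62
tool_pos: [431.2, 400.5, 171.6]
eef_rot: [-0.115, 3.137, 0.004]
ft_force: [0.2, -0.3, -2.7]
gripper_width: 22.0
grasp_force: 49.9
t 2.62 pos [431.2 400.5 171.6] yaw 94.19 tilt [-0.003  0.002] F [ 0.2 -0.3 -2.7] w 22.0 gf 49.9
shift [-111.4 -306.2    6.2] turn [  0.1   0.2 -34.3] dist 326.0 q6 -0.94
[[111.4063834  187.60873147]
 [110.39401555 187.22353581]]
```

View pics/lift.png

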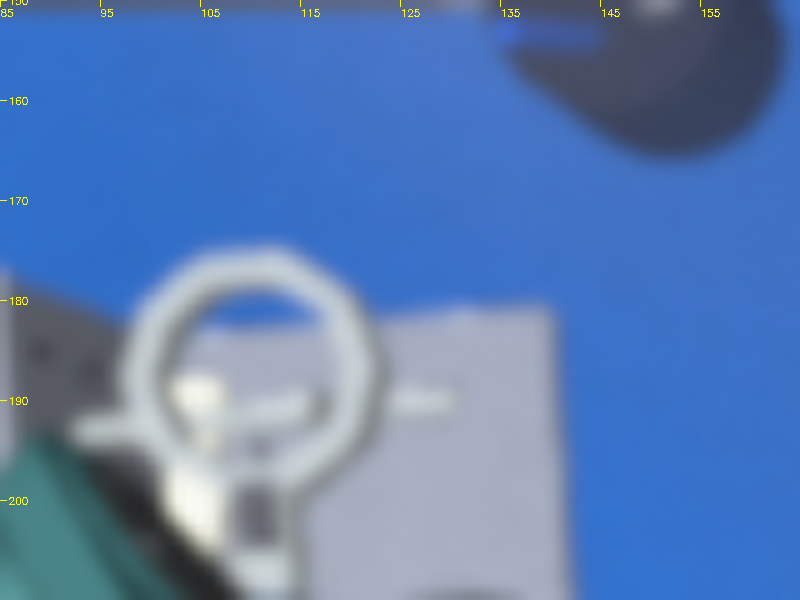

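```bash
python3 -m pendant '[-20,-60,0,0,0,0,10,-111,-306,6,0,0,-34,10,-111,-306,6,0,0,-34,10,-111,-306,6,0,0,-34,10,-111,-306,6,0,0,-34,10]'; python3 - <<'E'
from h import *
st(); go(565,102,165,128.5)
E
```

```text
time_s: 3.3
tool_pos: [551.3, 126.4, 162.2]
eef_rot: [1.033, -2.964, -0.001]
ft_force: [0.7, 0.3, -3.8]
gripper_width: 21.6
grasp_force: 49.9
t 3.3 pos [551.3 126.4 162.2] yaw 128.44 tilt [0.002 0.001] F [ 0.7  0.3 -3.8] w 21.6 gf 49.9
shift [  4.4 -27.7  -2.9] turn [ 0.1 -0.1 -0.1] dist 28.0 q6 -2.06
```

```bash
python3 -m pendant '[4,-28,20,0,0,0,10,4,-28,70,0,0,0,10,4,-28,70,0,0,0,10,4,-28,70,0,0,0,10]'; python3 - <<'E'
from h import *
st()
ims={}
o=[]
for n,(x,y) in {"top":(168,120),"scene":(335,180)}.items():
    im=optics.read_camera(n); w,h=(65,75) if n=="top" else (60,75)
    c=cv2.resize(im[y:y+h,x:x+w,::-1],None,fx=6,fy=6,interpolation=cv2.INTER_CUBIC)
    for i in range(0,w,10): cv2.putText(c,str(x+i),(i*6,8),0,.33,(0,255,255),1); cv2.line(c,(i*6,10),(i*6,14),(0,255,255),1)
    for i in range(0,h,10): cv2.putText(c,str(y+i),(0,i*6+4),0,.33,(0,255,255),1)
    o.append(c)
cv2.imwrite("pics/over.png",np.hstack(o))
E
```

```text
time_s: 3.8
tool_pos: [565.9, 104.2, 94.4]
eef_rot: [1.028, -2.968, -0.0]
ft_force: [0.1, -0.4, -2.5]
gripper_width: 21.9
grasp_force: 49.9
t 3.8 pos [565.9 104.2  94.4] yaw 128.23 tilt [0.001 0.   ] F [ 0.1 -0.4 -2.5] w 21.9 gf 49.9
```

View pics/over.png

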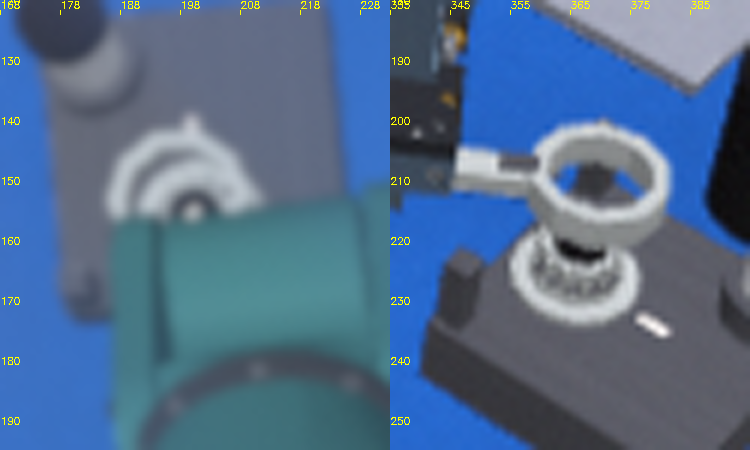

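```bash
python3 - <<'E'
from h import *
s=bot.observe(); a=np.radians(38.2); r=s["tool_pos"]+[111.5*np.cos(a),111.5*np.sin(a),28]
print("ring by tool",r.round(1))
print("top: pred ring",proj("top",r),"meas 196.8 152.7 ->",back("top",[[196.8,152.7]],r[2]).round(1))
print("scene: pred ring",proj("scene",r),"meas 369.8 207.9")
t=np.arange(0,6.28,.05)
for n in ("scene","top"):
  for nm,c,rad,z in (("ring",r,33.5,r[2]),("shoulder",(652,171),33,50)):
    q=proj(n,np.c_[c[0]+rad*np.cos(t),c[1]+rad*np.sin(t),z+0*t]); print(n,nm,"l,t",q.min(0).round(1),"r,b",q.max(0).round(1))
E
```

```text
ring by tool [654.4 173.4 123.5]
top: pred ring [[197.561804   152.18348262]] meas 196.8 152.7 -> [[652.8 175.6 123.5]]
scene: pred ring [[369.14036587 208.41976638]] meas 369.8 207.9
scene ring l,t [357.8 200.6] r,b [380.5 216.6]
scene shoulder l,t [353.7 217.2] r,b [375.1 232.9]
top ring l,t [186.2 141. ] r,b [208.9 163.4]
top shoulder l,t [190.5 146.6] r,b [211.8 167.7]
```

```bash
cat >> h.py <<'E'
def avg(n=5):
    P=[];Y=[]
    for _ in range(n):
        optics.read_camera("top"); s=bot.observe(); P.append(s["tool_pos"]); r=R.from_rotvec(s["eef_rot"]).as_matrix(); Y.append(np.degrees(np.arctan2(r[1,1],r[0,1])))
    print("avg",np.mean(P,0).round(1),"sd",np.std(P,0).round(1),"yaw",np.mean(Y).round(2)); return np.mean(P,0),np.mean(Y)
E
python3 - <<'E'
from h import *
avg(6); st()
E
```

```text
avg [566.6 104.3  95.2] sd [0.2 0.1 0.3] yaw 128.22
t 4.2 pos [566.3 104.1  94.7] yaw 128.21 tilt [-0.001 -0.   ] F [ 0.2  0.7 -2.8] w 21.4 gf 49.9
```

```bash
python3 -m pendant '[2.2,-0.8,0,0,0,0,10,2.2,-0.8,15,0,0,0,10,2.2,-0.8,27,0,0,0,10,2.2,-0.8,33,0,0,0,10,2.2,-0.8,33,0,0,0,10]'; python3 - <<'E'
from h import *
st()
E
```

```text
time_s: 4.82
tool_pos: [564.4, 101.9, 60.3]
eef_rot: [1.028, -2.967, -0.0]
ft_force: [-0.6, -0.6, -3.2]
gripper_width: 21.8
grasp_force: 49.9
t 4.83 pos [564.4 101.9  60.3] yaw 128.2 tilt [0.001 0.001] F [-0.6 -0.6 -3.2] w 21.8 gf 49.9
```

```bash
python3 -m pendant '[0,0,3,0,0,0,10,0,0,6,0,0,0,10,0,0,6,0,0,0,10]';python3 -m pendant '[0,0,2,0,0,0,10,0,0,4,0,0,0,10,0,0,4,0,0,0,10]'; python3 - <<'E'
from h import *
st()
E
```

```text
time_s: 5.2
tool_pos: [564.7, 101.9, 55.0]
eef_rot: [1.028, -2.969, -0.0]
ft_force: [-0.3, -0.4, -3.4]
gripper_width: 21.8
grasp_force: 49.9
time_s: 5.58
tool_pos: [564.7, 101.9, 50.9]
eef_rot: [1.028, -2.968, -0.0]
ft_force: [-1.0, -0.3, -2.6]
gripper_width: 21.8
grasp_force: 49.9
t 5.58 pos [564.7 101.9  50.9] yaw 128.2 tilt [0. 0.] F [-1.  -0.3 -2.6] w 21.8 gf 49.9
```

```bash
for i in 1 2 3; do python3 -m pendant '[0,0,1,0,0,0,10,0,0,2,0,0,0,10,0,0,2,0,0,0,10]' | egrep 'tool_pos|ft'; done
```

```text
tool_pos: [564.7, 101.9, 49.0]
ft_force: [-0.1, -0.7, -2.6]
tool_pos: [564.7, 101.9, 47.0]
ft_force: [0.3, 0.7, -4.0]
tool_pos: [564.7, 101.9, 45.0]
ft_force: [1.2, 1.0, -3.8]
```

```bash
for i in 1 2; do python3 -m pendant '[0,0,1,0,0,0,10,0,0,2,0,0,0,10,0,0,2,0,0,0,10]' | egrep 'tool_pos|ft'; done
```

```text
tool_pos: [564.7, 101.9, 43.0]
ft_force: [-0.1, 0.4, -3.5]
tool_pos: [564.8, 101.9, 41.4]
ft_force: [-4.0, -1.4, 5.2]
```

```bash
python3 -m pendant '[-1.1,15.5,-0.4,0,0,8,10,-4.3,30.7,-0.4,0,0,16,10,-9.6,45.4,-0.4,0,0,24,10,-16.9,59.1,-0.4,0,0,32,10,-26.1,71.7,-0.4,0,0,40,10]' 60; python3 - <<'E'
from h import *
st()
s=bot.observe(); print(s["wrist_torque"].round(2)); p=s["tool_pos"][:2]-[652.7,171]; print(np.hypot(*p),np.degrees(np.arctan2(*p[::-1]))-5.5)
E
```

```text
time_s: 8.07
tool_pos: [540.7, 173.9, 41.5]
eef_rot: [-0.059, -3.14, 0.001]
ft_force: [0.5, -13.2, 3.2]
gripper_width: 21.8
grasp_force: 60.1
t 8.07 pos [540.7 173.9  41.5] yaw 87.86 tilt [ 0.001 -0.001] F [  0.5 -13.2   3.2] w 21.8 gf 60.1
[-2.09 -0.5  -0.84]
112.08671076094133 173.02298857818488
```

```bash
python3 -m pendant '[-1.1,15.5,0,0,0,8,10,-4.3,30.7,0,0,0,16,10,-9.6,45.4,0,0,0,24,10,-12.2,50.5,0,0,0,27,10,-12.2,50.5,0,0,0,27,10]' 60 | grep ft; python3 - <<'E'
from h import *
P,Y=avg(3)
s=bot.observe(); print(s["ft_force"].round(1),s["wrist_torque"].round(2)); p=P[:2]-[652.7,171]; print(np.hypot(*p),np.degrees(np.arctan2(*p[::-1]))-5.5,Y)
im=optics.read_camera("scene"); crop("scene",345,190,45,50,10,"nut1",im)
E
```

```text
ft_force: [-7.9, -2.5, 5.2]
avg [553.9 224.3  41.4] sd [0. 0. 0.] yaw 61.16
[-8.3 -2.6  4.7] [-0.66  0.69 -0.49]
112.22858063541773 146.14976108448664 61.155979116533814
```

View pics/nut1.png

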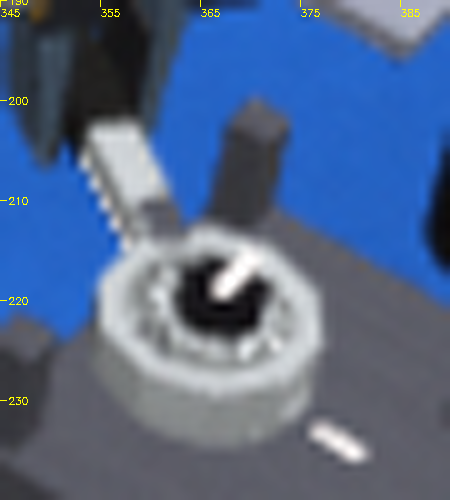

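```bash
python3 - <<'E'
from h import *
def ang(a,b,x0,y0,s):
    q=back("scene",[[x0+a[0]/s-.45,y0+a[1]/s-.45],[x0+b[0]/s-.45,y0+b[1]/s-.45]],79); d=q[1]-q[0]; print(q.round(0)[:,:2],np.degrees(np.arctan2(d[1],d[0]))-5.5)
ang((217,295),(253,252),345,190,10)
# initial, ov1: x0=325,y0=130, sx 5, sy 4.6
q=back("scene",[[325+209/5-.5,130+410/4.6-.5],[325+205/5-.5,130+387/4.6-.5]],79); d=q[1]-q[0]; print(np.degrees(np.arctan2(d[1],d[0]))-5.5)
E
```

```text
[[654. 170.]
 [650. 193.]] 95.6186013725159
131.08129255574568
```

```bash
python3 -m pendant '[-0.4,-15.6,0,0,0,-8,10,-3.6,-30.9,0,0,0,-16,10,-9,-45.6,0,0,0,-24,10,-16.3,-59.4,0,0,0,-32,10,-25.5,-72,0,0,0,-40,10]' 60 | egrep 'ft|pos'; python3 -m pendant '[-1.1,-15.6,0,0,0,-8,10,-4.3,-30.9,0,0,0,-16,10,-9.7,-45.6,0,0,0,-24,10,-11.3,-49.1,0,0,0,-26,10,-11.3,-49.1,0,0,0,-26,10]' 60 | egrep 'ft|pos';  python3 - <<'E'
from h import *
P,Y=avg(3)
s=bot.observe(); print(s["ft_force"].round(1),s["wrist_torque"].round(2)); p=P[:2]-[652.7,171]; print(np.hypot(*p),np.degrees(np.arctan2(*p[::-1]))-5.5,Y)
E
```

```text
tool_pos: [542.7, 148.9, 41.7]
ft_force: [0.3, 2.3, -1.4]
tool_pos: [563.3, 103.0, 41.6]
ft_force: [-0.6, -1.6, -0.8]
avg [563.2 103.2  41.6] sd [0.  0.1 0. ] yaw 127.13
[ 0.2 -2.1 -0.6] [-0.1  -0.15 -0.09]
112.26842137396277 -148.34356576210607 127.13305381786911
```

```bash
python3 -m pendant '[-1.1,15.6,0,0,0,8,10,-4.3,30.9,0,0,0,16,10,-9.7,45.6,0,0,0,24,10,-17,59.4,0,0,0,32,10,-26.2,72,0,0,0,40,10]' 60 | egrep 'ft|pos'; python3 -m pendant '[-1.1,15.6,0,0,0,8,10,-4.3,30.9,0,0,0,16,10,-9.7,45.6,0,0,0,24,10,-12.2,50.8,0,0,0,27,10,-12.2,50.8,0,0,0,27,10]' 60 | egrep 'ft|pos';  python3 - <<'E'
from h import *
P,Y=avg(3)
s=bot.observe(); print(s["ft_force"].round(1),s["wrist_torque"].round(2)); p=P[:2]-[652.7,171]; print(np.hypot(*p),np.degrees(np.arctan2(*p[::-1]))-5.5,Y)
im=optics.read_camera("scene"); crop("scene",345,190,45,50,10,"nut2",im)
E
```

```text
tool_pos: [540.1, 176.2, 41.5]
ft_force: [2.2, -11.7, 1.0]
tool_pos: [554.4, 226.6, 41.4]
ft_force: [-4.3, -3.1, 4.3]
avg [554.3 226.5  41.4] sd [0. 0. 0.] yaw 60.15
[-4.8 -3.2  3.9] [-0.69  0.21 -0.36]
112.9212732604493 145.07557499441555 60.151830505001506
```

View pics/nut2.png

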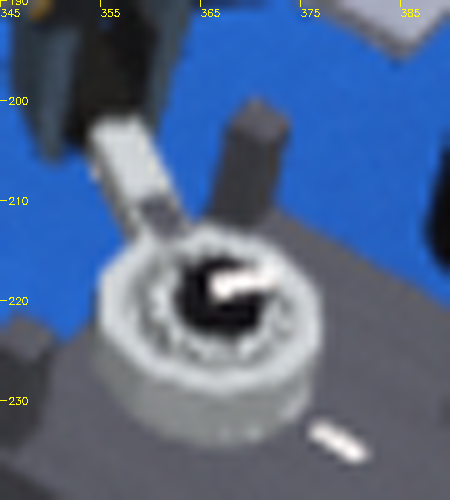

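```bash
python3 - <<'E'
from h import *
x0,y0,s=345,190,10
for a,b in (((215,290),(278,268)),((217,293),(278,270))):
    q=back("scene",[[x0+a[0]/s-.45,y0+a[1]/s-.45],[x0+b[0]/s-.45,y0+b[1]/s-.45]],79); d=q[1]-q[0]; print(np.degrees(np.arctan2(d[1],d[0]))-5.5)
im=cv2.imread("pics/nut2.png"); g=cv2.inRange(im,(200,200,215),(255,255,255)); g[:240]=0; g[310:]=0; g[:,:195]=0; g[:,290:]=0
v,u=np.nonzero(g); q=back("scene",np.c_[x0+u/s-.45,y0+v/s-.45],79)[:,:2]; c=q-q.mean(0); e=np.linalg.svd(c,full_matrices=False)[2][0]; print(len(u),np.degrees(np.arctan2(e[1],e[0]))%180-5.5)
im=cv2.imread("pics/nut1.png"); g=cv2.inRange(im,(200,200,215),(255,255,255)); g[:240]=0; g[310:]=0; g[:,:205]=0; g[:,265:]=0
v,u=np.nonzero(g); q=back("scene",np.c_[x0+u/s-.45,y0+v/s-.45],79)[:,:2]; c=q-q.mean(0); e=np.linalg.svd(c,full_matrices=False)[2][0]; print(len(u),np.degrees(np.arctan2(e[1],e[0]))%180-5.5)
E
```

```text
66.90383844248981
68.44761170944886
1149 65.82942274517416
1012 95.40596623301859
```

```bash
python3 -m pendant '[-1.1,-15.6,0,0,0,-8,10,-4.3,-30.9,0,0,0,-16,10,-9.7,-45.6,0,0,0,-24,10,-17,-59.4,0,0,0,-32,10,-26.2,-72,0,0,0,-40,10]' 60 | egrep 'ft|pos'; python3 -m pendant '[-1.1,-15.6,0,0,0,-8,10,-4.3,-30.9,0,0,0,-16,10,-9.7,-45.6,0,0,0,-24,10,-17,-59.4,0,0,0,-32,10,-18.1,-61,0,0,0,-33,10]' 60 | egrep 'ft|pos';  python3 - <<'E'
from h import *
P,Y=avg(3)
s=bot.observe(); print(s["ft_force"].round(1),s["wrist_torque"].round(2)); p=P[:2]-[652.7,171]; print(np.hypot(*p),np.degrees(np.arctan2(*p[::-1]))-5.5,Y)
E
```

```text
tool_pos: [542.0, 151.0, 41.7]
ft_force: [0.4, 2.7, -0.8]
tool_pos: [570.7, 94.0, 41.5]
ft_force: [-2.5, 1.5, 1.3]
avg [570.5  94.3  41.5] sd [0.1 0.1 0. ] yaw 133.06
[-1.1 -3.1  1.7] [-0.3   0.01 -0.14]
112.44689788083427 -142.49145130264955 133.05604337999316
```

Now at 217.5°; swing clockwise 75° to ≈142.

```bash
python3 -m pendant '[-1.1,15.6,0,0,0,8,10,-4.3,30.9,0,0,0,16,10,-9.7,45.6,0,0,0,24,10,-17,59.4,0,0,0,32,10,-26.2,72,0,0,0,40,10]' 60 | egrep 'ft|pos'; python3 -m pendant '[-1.1,15.6,0,0,0,8,10,-4.3,30.9,0,0,0,16,10,-9.7,45.6,0,0,0,24,10,-17,59.4,0,0,0,32,10,-20.2,64.4,0,0,0,35,10]' 60 | egrep 'ft|pos';python3 -m pendant '[0,0,0,0,0,0,10,0,0,0,0,0,0,10]' | egrep 'ft|pos';   python3 - <<'E'
from h import *
P,Y=avg(3)
s=bot.observe(); print(s["ft_force"].round(1),s["wrist_torque"].round(2)); p=P[:2]-[652.7,171]; print(np.hypot(*p),np.degrees(np.arctan2(*p[::-1]))-5.5,Y)
im=optics.read_camera("scene"); crop("scene",345,190,45,50,10,"nut3",im)
x0,y0,s=345,190,10
im=cv2.imread("pics/nut3.png"); g=cv2.inRange(im,(200,200,215),(255,255,255)); g[:240]=0; g[330:]=0; g[:,:195]=0; g[:,290:]=0
n,l,st_,ce=cv2.connectedComponentsWithStats(g)
for i in range(1,n):
  if st_[i,4]<60: continue
  v,u=np.nonzero(l==i); q=back("scene",np.c_[x0+u/s-.45,y0+v/s-.45],79)[:,:2]; c=q-q.mean(0); e=np.linalg.svd(c,full_matrices=False)[2][0]; print(len(u),ce[i].round(),np.degrees(np.arctan2(e[1],e[0]))%180-5.5,q.mean(0).round(1))
E
```

```text
tool_pos: [540.0, 165.0, 41.5]
ft_force: [3.9, -11.4, 0.7]
tool_pos: [556.3, 230.4, 41.3]
ft_force: [-3.7, -6.5, 3.9]
tool_pos: [556.3, 230.2, 41.4]
ft_force: [-3.6, -3.5, 3.0]
avg [556.3 230.1  41.4] sd [0. 0. 0.] yaw 58.11
[-5.1 -2.3  3.2] [-0.64  0.23 -0.29]
113.08194714823131 142.9964417218225 58.10522031031882
105 [268. 264.] 121.26574186002645 [656.5 192.2]
812 [247. 291.] 27.700108902593087 [659.3 178.5]
```

```bash
python3 -m pendant '[-1.1,-15.6,0,0,0,-8,10,-4.3,-30.9,0,0,0,-16,10,-9.7,-45.6,0,0,0,-24,10,-17,-59.4,0,0,0,-32,10,-26.2,-72,0,0,0,-40,10]' 60 | egrep 'ft|pos'; python3 -m pendant '[-1.1,-15.6,0,0,0,-8,10,-4.3,-30.9,0,0,0,-16,10,-7.6,-40.6,0,0,0,-21,10,-7.6,-40.6,0,0,0,-21,10]' 60 | egrep 'ft|pos';
python3 -m pendant '[-1.1,15.6,0,0,0,8,10,-4.3,30.9,0,0,0,16,10,-9.7,45.6,0,0,0,24,10,-17,59.4,0,0,0,32,10,-26.2,72,0,0,0,40,10]' 60 | egrep 'ft|pos';  python3 - <<'E'
from h import *
P,Y=avg(2)
E
```

```text
tool_pos: [541.3, 155.1, 41.6]
ft_force: [-0.1, 2.4, -1.5]
tool_pos: [554.7, 115.9, 41.5]
ft_force: [-1.0, -0.4, 1.1]
tool_pos: [541.9, 191.8, 41.5]
ft_force: [2.4, -8.8, 2.1]
avg [542.2 192.8  41.5] sd [0.1 0.4 0. ] yaw 78.55
```

```bash
python3 -m pendant '[-0.6,11.7,0,0,0,6,10,-2.5,23.3,0,0,0,12,10,-5.5,34.6,0,0,0,18,10,-6.8,38.3,0,0,0,20,10,-6.8,38.3,0,0,0,20,10]' 60 | egrep 'ft|pos';   python3 - <<'E'
from h import *
P,Y=avg(3); print(bot.observe()["ft_force"].round(1))
im=optics.read_camera("scene"); crop("scene",345,190,45,50,10,"nut4",im)
E
```

```text
tool_pos: [555.4, 228.3, 41.4]
ft_force: [-5.4, -2.1, 3.6]
avg [555.4 228.2  41.4] sd [0. 0. 0.] yaw 59.04
[-4.6 -1.5  3.6]
```

View pics/nut4.png

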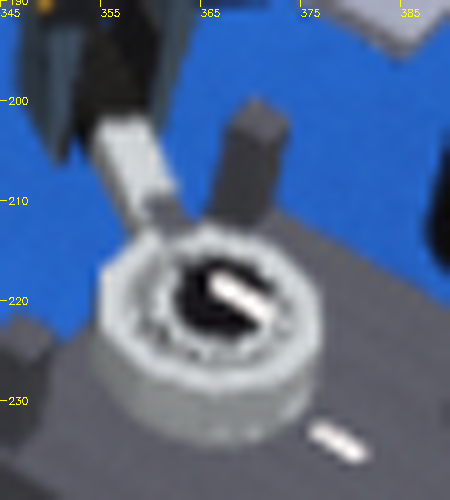

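```bash
python3 -m pendant '[0,-4,0,0,0,-2,10,0,-4,-10,0,0,-2,10,0,-4,-40,0,0,-2,10,0,-4,-90,0,0,-2,10,0,-4,-134,0,0,-2,10]' 60 | egrep 'ft|pos';   python3 - <<'E'
from h import *
avg(3); st(); go(430.5,400,172,94.2)
im=optics.read_camera("scene"); crop("scene",345,190,45,50,10,"nut5",im)
E
```

```text
tool_pos: [554.3, 224.5, 176.9]
ft_force: [1.0, 0.1, -3.7]
avg [555.9 225.4 180. ] sd [0.7 0.2 2.1] yaw 61.06
t 18.3 pos [554.9 225.2 177.4] yaw 61.08 tilt [-0.002  0.003] F [ 0.   0.9 -4. ] w 21.6 gf 60.0
shift [193.5  92.9   5.2] turn [  0.1   0.2 -33.1] dist 215.0 q6 -0.72
```

```bash
python3 -m pendant '[193,93,3,0,0,-33,10,193,93,3,0,0,-33,10,193,93,3,0,0,-33,10,193,93,3,0,0,-33,10,193,93,3,0,0,-33,10]' 60 | egrep 'ft|pos';   python3 - <<'E'
from h import *
avg(3); go(430.5,400,172,94.2)
im=optics.read_camera("top"); crop("top",85,150,80,60,10,"lift2",im)
# nut pointer check from top
c=cv2.resize(im[145:170,188:214,::-1],None,fx=10,fy=10,interpolation=cv2.INTER_CUBIC); cv2.imwrite("pics/nt.png",c)
g=cv2.inRange(c,(190,190,190),(255,255,255)); n,l,S,ce=cv2.connectedComponentsWithStats(g)
for i in range(1,n):
  if S[i,4]>80: print(S[i],ce[i].round())
a,b=cv2.imread("pics/lift.png"),cv2.imread("pics/lift2.png"); 
cv2.imwrite("pics/cmp.png",np.hstack([a[200:,:450],b[200:,:450]])[:, :800] if 0 else cv2.resize(np.hstack([a[:,:400],b[:,:400]]),(800,600)))
E
```

```text
tool_pos: [426.4, 397.1, 169.3]
ft_force: [-6.2, -18.3, 4.1]
avg [426.9 396.3 169.3] sd [0.2 0.2 0. ] yaw 94.08
shift [-3.7  3.5 -2.7] turn [-0.4 -0.4 -0.1] dist 6.0 q6 -0.93
[  84   30   53   82 2270] [118.  63.]
[ 41  57  31  59 700] [54. 86.]
```

View pics/cmp.png

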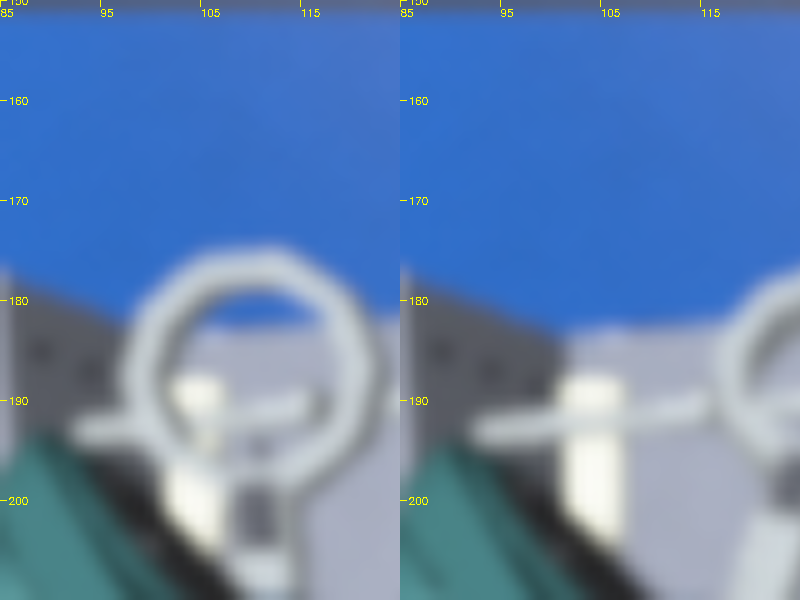

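```bash
python3 - <<'E'
from h import *
im=crop("scene",320,60,110,110,5,"s6")
E
```

```text
(no output)
```

View pics/s6.png

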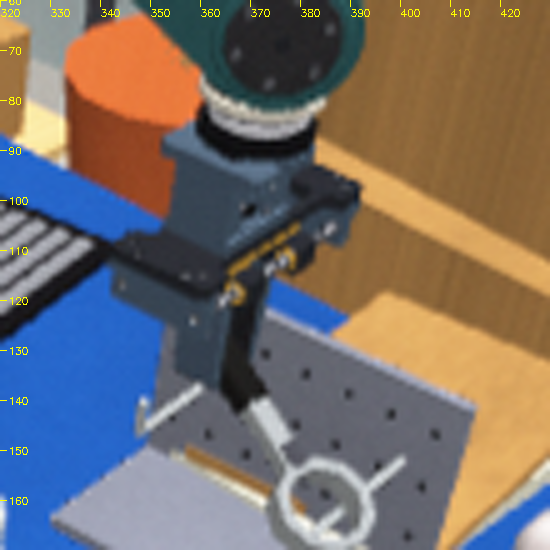

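```bash
python3 - <<'E'
from h import *
from scipy.optimize import least_squares
im=cv2.imread("pics/lift2.png"); g=cv2.cvtColor(im,cv2.COLOR_BGR2GRAY)
c=cv2.HoughCircles(cv2.GaussianBlur(g,(0,0),3),cv2.HOUGH_GRADIENT,1.5,60,param1=60,param2=30,minRadius=70,maxRadius=140)
print(None if c is None else c[0][:5].round())
f=lambda p:np.r_[(proj("top",p)-[[128.6,188.3]])[0],(proj("scene",p)-[[384,161.2]])[0]]
r=least_squares(f,[540,380,180]); print(r.x.round(1),r.fun.round(1)); st()
# mean colours along a row across handle in top for yaw: print lightness rows
im=optics.read_camera("top"); 
for y in range(196,226,3): print(y,im[y,108:140].mean(1).astype(int))
E
```

```text
[[248. 467.  88.]]
[547.3 373.9 131.5] [-0.4 -0.5 -0.7  0.1]
t 19.23 pos [427.2 396.1 169.4] yaw 94.04 tilt [ 0.007 -0.006] F [ -5.3 -15.7   3.8] w 28.6 gf 58.5
196 [180 178 179 178 178 178 179 179 180 179 177 175 171 168 160 139 124 123
 139 164 180 183 178 170 160 153 146 139 135 142 157 165]
199 [180 177 177 177 177 178 179 180 180 180 179 178 174 161 136 117 111 119
 136 140 138 141 145 149 154 159 164 168 172 175 178 176]
202 [178 176 176 177 176 177 179 180 180 180 180 188 200 205 202 198 189 173
 153 148 162 174 177 178 178 178 177 177 177 177 177 176]
205 [161 173 178 179 178 178 178 178 178 180 189 202 210 211 212 209 193 165
 151 165 175 179 179 179 179 179 178 178 178 178 177 176]
208 [ 87 124 153 168 175 177 177 177 178 184 195 204 209 211 208 191 163 151
 164 175 177 177 177 178 179 180 180 179 179 178 178 176]
211 [ 43  47  62  94 124 141 142 137 138 152 167 181 189 189 178 156 148 161
 163 151 137 129 127 126 124 120 117 117 123 139 162 176]
214 [ 66  60  50  46  59  89 114 116  95  80  80  94 113 123 127 131 139 136
 113  89  79  77  77  86  97  93  82  76  75  98 141 168]
217 [ 64  65  64  57  52  50  59  72  74  72  72  80  87  88  87  86  83  81
  79  77  76  76  77  77  80  81  90  98  90  95 134 165]
220 [ 55  54  56  58  60  60  58  57  57  61  64  64  65  66  71  75  76  76
  77  77  77  77  76  77  76  76  78  80  77  83 119 157]
223 [ 55  55  54  54  54  54  54  55  54  56  59  62  64  66  70  74  76  76
  77  77  77  77  77  76  76  76  76  75  74  81 118 158]
```

```bash
python3 -m pendant '[0,-20,0,0,0,0,10,0,-50,0,0,0,0,10,0,-60,-20,0,0,0,10,0,-60,-50,0,0,0,10,0,-60,-50,0,0,0,10]' 60 | egrep 'ft|pos|wid'; python3 - <<'E'
from h import *
st()
print("tape",back("top",[[256.1,230.7]],24).round(),"stapler ends",back("top",[[240.5,127],[280,129]],40).round(), "stapler low edge",back("top",[[260,136]],0).round(),"mouse",back("top",[[226,232]],20).round(),back("top",[[226,258]],20).round())
go(560,0,170,90)
E
```

```text
tool_pos: [435.1, 340.1, 224.5]
ft_force: [-0.2, 0.1, -4.7]
gripper_width: 21.8
t 19.9 pos [435.1 340.1 224.5] yaw 94.17 tilt [-0.003  0.002] F [-0.2  0.1 -4.7] w 21.8 gf 59.7
tape [[425.   1.  24.]] stapler ends [[749.  50.  40.]
 [743. -74.  40.]] stapler low edge [[729. -11.   0.]] mouse [[421.  95.  20.]] [[340.  95.  20.]]
shift [ -99.7 -348.4   54.1] turn [0.1 0.2 4.2] dist 366.0 q6 -1.02
```

```bash
python3 -m pendant '[-133,-344,25,0,0,4,10,-133,-344,25,0,0,4,10,-133,-344,25,0,0,4,10,-133,-344,25,0,0,4,10,-133,-344,25,0,0,4,10]' 60 | egrep 'ft|pos|wid'; python3 - <<'E'
from h import *
st(); go(568,5,100,90)
E
```

```text
tool_pos: [567.9, 55.7, 200.1]
ft_force: [1.4, 0.8, -2.9]
gripper_width: 21.9
t 20.52 pos [567.9  55.7 200.1] yaw 90.19 tilt [0.001 0.   ] F [ 1.4  0.8 -2.9] w 21.9 gf 59.7
shift [-1.000e-01 -5.070e+01  1.001e+02] turn [ 0.  -0.1  0.2] dist 112.0 q6 -1.52
```

```bash
python3 -m pendant '[0,-51,0,0,0,0,10,0,-51,40,0,0,0,10,0,-51,80,0,0,0,10,0,-51,100,0,0,0,10,0,-51,100,0,0,0,10]' 60 | egrep 'ft|pos|wid'; for i in 1 2 3 4 ; do python3 -m pendant '[0,0,3,0,0,0,10,0,0,6,0,0,0,10,0,0,10,0,0,0,10,0,0,10,0,0,0,10]' | egrep 'ft|pos'; done
```

```text
tool_pos: [566.9, 6.7, 99.9]
ft_force: [-0.0, -0.4, -2.9]
gripper_width: 21.7
tool_pos: [567.8, 6.3, 91.4]
ft_force: [-1.1, 0.5, -4.0]
tool_pos: [567.6, 6.3, 80.9]
ft_force: [-0.4, -0.1, -3.2]
tool_pos: [567.6, 6.3, 71.0]
ft_force: [1.4, -0.0, -3.8]
tool_pos: [568.0, 6.1, 61.4]
ft_force: [-2.5, -2.8, 3.1]
```

```bash
for i in 1 2 3 4 5 ; do python3 -m pendant '[0,0,3,0,0,0,10,0,0,6,0,0,0,10,0,0,9,0,0,0,10,0,0,9,0,0,0,10]' | egrep 'ft|pos'; done
```

```text
tool_pos: [567.7, 6.3, 52.5]
ft_force: [-6.7, -0.9, 4.8]
tool_pos: [567.8, 6.4, 43.4]
ft_force: [-5.4, 0.1, 4.7]
tool_pos: [567.4, 6.4, 34.3]
ft_force: [-5.8, 0.8, 5.2]
tool_pos: [567.3, 6.4, 25.2]
ft_force: [-5.9, 0.5, 3.8]
tool_pos: [567.3, 6.4, 16.2]
ft_force: [-6.3, 0.4, 4.2]
```

```bash
python3 -m pendant '[0,0,4,0,0,0,10,0,0,8,0,0,0,10,0,0,11,0,0,0,10,0,0,11,0,0,0,10]' | egrep 'ft|pos'; python3 -m pendant '[0,0,0,0,0,0,45,0,0,0,0,0,0,45,0,0,0,0,0,0,45,0,0,1,0,0,0,45,0,0,2,0,0,0,45]' 30| egrep 'ft|pos|wid'; python3 -m pendant '[0,0,0,0,0,0,10,0,0,0,0,0,0,10,0,0,0,0,0,0,10,0,0,0,0,0,0,10]' 60| egrep 'ft|pos|wid|gr'
```

```text
tool_pos: [567.2, 6.4, 5.1]
ft_force: [-6.0, -0.2, 2.6]
tool_pos: [567.9, 6.3, 3.3]
ft_force: [-0.2, -0.0, -0.2]
gripper_width: 44.6
tool_pos: [567.8, 6.3, 3.4]
ft_force: [-0.1, 0.7, -0.1]
gripper_width: 21.3
grasp_force: 60.0
```

```bash
python3 - <<'E'
from h import *
im=optics.read_camera("top"); c=proj("top",[[679,6,20]])[0]; print(c)
x0,y0=int(c[0])-22,int(c[1])-22; s=8
o=cv2.resize(im[y0:y0+44,x0:x0+44,::-1],None,fx=s,fy=s,interpolation=cv2.INTER_CUBIC); cv2.imwrite("pics/rg.png",o)
hsv=cv2.cvtColor(o,cv2.COLOR_BGR2HSV); g=((hsv[...,1]<110)&(hsv[...,2]>90)).astype(np.uint8)*255
cs,_=cv2.findContours(g,cv2.RETR_LIST,cv2.CHAIN_APPROX_NONE)
for k in cs:
    if cv2.contourArea(k)<3000: continue
    e=cv2.fitEllipse(k); u=np.array(e[0])/s+[x0,y0]-.44
    print(round(cv2.contourArea(k)),np.round(e[1],0),cv2.boundingRect(k),u.round(1),back("top",[u],20).round(1))
avg(3)
E
```

```text
[254.48767289 150.31667023]
10988 [115. 122.] (120, 64, 124, 116) [254.2 142.8] [[703.2   6.9  20. ]]
37288 [250. 288.] (72, 0, 280, 269) [256.6 140.4] [[ 7.109e+02 -5.000e-01  2.000e+01]]
avg [567.9   6.3   3.4] sd [0. 0. 0.] yaw 90.2
```

View pics/rg.png

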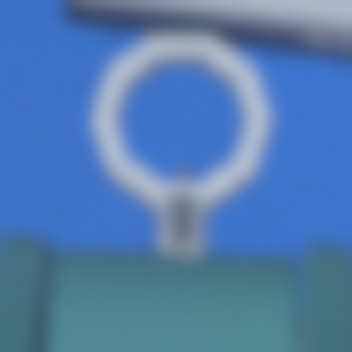

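```bash
python3 -m pendant '[0,0,0,0,0,0,45,0,0,0,0,0,0,45,-10,0,0,0,0,0,45,-25,0,0,0,0,0,45,-25,0,0,0,0,0,45]' 30| egrep 'ft|pos|wid'; python3 -m pendant '[0,0,0,0,0,0,10,0,0,0,0,0,0,10,0,0,0,0,0,0,10,0,0,0,0,0,0,10]' 60| egrep 'ft|pos|wid|gr'; python3 -m pendant '[0,0,-10,0,0,0,10,0,0,-30,0,0,0,10,0,0,-60,0,0,0,10,0,0,-110,0,0,0,10,0,0,-165,0,0,0,10]' 60| egrep 'ft|pos|wid|gr'; python3 - <<'E'
from h import *
st(); go(433,300,190,94.2)
E
```

```text
tool_pos: [594.6, 6.4, 3.6]
ft_force: [-1.0, -0.5, -0.6]
gripper_width: 44.9
tool_pos: [592.5, 6.4, 3.3]
ft_force: [-1.3, 0.0, 0.1]
gripper_width: 21.4
grasp_force: 60.0
tool_pos: [592.4, 6.4, 170.9]
ft_force: [0.5, -0.3, -4.0]
gripper_width: 21.7
grasp_force: 60.0
t 29.23 pos [592.4   6.4 170.9] yaw 90.19 tilt [ 0. -0.] F [ 0.5 -0.3 -4. ] w 21.7 gf 60.0
shift [158.4 294.2 -19.1] turn [-0. -0. -4.] dist 335.0 q6 -1.6
```

```bash
python3 -m pendant '[158,294,-19,0,0,-4,10,158,294,-19,0,0,-4,10,158,294,-19,0,0,-4,10,158,294,-19,0,0,-4,10,158,294,-19,0,0,-4,10]' 60| egrep 'ft|pos|wid|gr'; python3 -m pendant '[0,0,0,0,0,0,10,0,0,0,0,0,0,10,0,0,0,0,0,0,10]' 60| egrep 'ft|pos|wid|gr'; python3 - <<'E'
from h import *
st(); go(431.5,400,172,94.2)
im=optics.read_camera("top"); cv2.imwrite("pics/tp.png",im[:,:,::-1])
E
```

```text
tool_pos: [443.0, 282.3, 187.8]
ft_force: [1.5, 0.8, -2.7]
gripper_width: 21.4
grasp_force: 60.0
tool_pos: [444.7, 279.8, 186.5]
ft_force: [1.3, -0.2, -3.9]
gripper_width: 21.5
grasp_force: 60.0
t 30.23 pos [444.7 279.8 186.5] yaw 94.12 tilt [-0.  0.] F [ 1.3 -0.2 -3.9] w 21.5 gf 60.0
shift [  4.6 120.9  14.5] turn [ 0.   0.  -0.1] dist 122.0 q6 -1.13
```

```bash
cat >> h.py <<'E'
def ring(zoff=16.6,D=110.8,n="top"):
    s=bot.observe(); r=R.from_rotvec(s["eef_rot"]).as_matrix(); w=s["tool_pos"]-D*r[:,0]; w[2]=s["tool_pos"][2]+zoff
    im=optics.read_camera(n); c=proj(n,w)[0]; k=8; x0,y0=int(c[0])-22,int(c[1])-22
    o=cv2.resize(im[y0:y0+44,x0:x0+44,::-1],None,fx=k,fy=k,interpolation=cv2.INTER_CUBIC)
    hsv=cv2.cvtColor(o,cv2.COLOR_BGR2HSV); g=((hsv[...,1]<110)&(hsv[...,2]>90)).astype(np.uint8)*255
    print("pred",c.round(1),w.round(1))
    for q in cv2.findContours(g,cv2.RETR_LIST,cv2.CHAIN_APPROX_NONE)[0]:
        if cv2.contourArea(q)<3000: continue
        e=cv2.fitEllipse(q); u=np.array(e[0])/k+[x0,y0]-.44
        print(round(cv2.contourArea(q)),np.round(e[1],0),u.round(1),back(n,[u],w[2]).round(1))
E
python3 - <<'E'
from h import *
ring(); ring(n="scene")
E
```

```text
pred [152.9 182.3] [555.2 287.6 202.9]
32676 [227. 302.] [147.8 186.3] [[544.  301.7 202.9]]
3732 [ 39. 153.] [151.  161.5] [[613.7 293.7 202.9]]
pred [372.  156.1] [555.3 287.7 202.8]
120804 [402. 414.] [371.9 155.8] [[554.  288.6 202.8]]
```

```bash
cat >> h.py <<'E'
def ringh(zoff=16.6,D=110.8):
    s=bot.observe(); r=R.from_rotvec(s["eef_rot"]).as_matrix(); w=s["tool_pos"]-D*r[:,0]; w[2]=s["tool_pos"][2]+zoff
    for n in ("top","scene"):
        im=optics.read_camera(n); c=proj(n,w)[0]; k=8; x0,y0=int(c[0])-24,int(c[1])-24
        o=cv2.resize(im[y0:y0+48,x0:x0+48],None,fx=k,fy=k,interpolation=cv2.INTER_CUBIC)
        print(n,"pred",c.round(1))
        for ch in (0,):
            h=cv2.HoughCircles(cv2.GaussianBlur(o[...,ch],(0,0),4),cv2.HOUGH_GRADIENT,2,20,param1=50,param2=18,minRadius=55,maxRadius=115)
            if h is not None:
                for x,y,rr in h[0][:4]: print("  ",np.round([x0+x/k-.44,y0+y/k-.44,rr/k],1))
E
python3 - <<'E'
from h import *
ringh()
E
```

```text
top pred [152.8 182.3]
   [152.7 181.4   8.9]
   [155.2 181.9  10.3]
   [154.9 184.4  11.9]
   [152.7 178.4   9.7]
scene pred [372.  156.1]
   [372.4 162.4  13.4]
   [371.7 158.7   9.7]
   [373.9 159.9  10.3]
   [362.7 150.7  14.2]
```

```bash
python3 -m pendant '[2,50,5,0,0,0,10,4.6,100,10,0,0,0,10,4.6,121,14,0,0,0,10,4.6,121,14,0,0,0,10,4.6,121,14,0,0,0,10]' 60| egrep 'ft|pos|wid|gr'; python3 - <<'E'
from h import *
avg(3); st(); ringh(); go(431.5,400,118,94.2)
E
```

```text
tool_pos: [430.8, 400.1, 172.0]
ft_force: [0.0, -0.4, -4.4]
gripper_width: 21.2
grasp_force: 60.0
avg [431.  400.1 172.2] sd [0.  0.1 0.1] yaw 94.14
t 31.25 pos [431.  400.1 172.3] yaw 94.14 tilt [-0. -0.] F [-0.4 -0.3 -3.1] w 21.8 gf 60.0
top pred [110.8 187.7]
   [110.7 187.2  12.6]
   [110.4 184.7  10.4]
   [111.9 195.4  11.6]
   [112.2 192.4  14. ]
scene pred [391.6 142.4]
   [393.7 134.4  12.3]
   [388.9 144.4  13.7]
   [391.7 149.4  13.6]
   [379.7 148.9  14.2]
shift [-0.4 -0.5 54.3] turn [ 0.  0. -0.] dist 54.0 q6 -0.93
```

Ring is back in its original lifted place. Lower onto the hooks.

```bash
python3 -m pendant '[0,0,15,0,0,0,10,0,0,30,0,0,0,10,0,0,42,0,0,0,10,0,0,50,0,0,0,10,0,0,54,0,0,0,10]' 60| egrep 'ft|pos'; for i in 1 2 3; do python3 -m pendant '[0,0,1,0,0,0,10,0,0,1.5,0,0,0,10,0,0,1.5,0,0,0,10]' | egrep 'ft|pos'; done
```

```text
tool_pos: [430.6, 400.9, 117.4]
ft_force: [0.7, 0.5, -3.2]
tool_pos: [430.9, 401.1, 116.9]
ft_force: [-0.4, 0.5, -4.1]
tool_pos: [430.7, 401.0, 115.1]
ft_force: [0.6, -0.4, -4.1]
tool_pos: [430.8, 401.0, 113.5]
ft_force: [0.2, -0.4, -2.9]
```

```bash
for i in 1 2; do python3 -m pendant '[0,0,0.7,0,0,0,10,0,0,0.7,0,0,0,10]' | egrep 'ft|pos'; done
```

```text
tool_pos: [430.8, 401.1, 113.2]
ft_force: [-1.9, -1.9, 3.6]
tool_pos: [430.9, 401.1, 113.1]
ft_force: [-5.9, -5.3, 14.4]
```

```bash
python3 -m pendant '[0,0,-0.7,0,0,0,45,0,0,-0.7,0,0,0,45,0,0,-0.7,0,0,0,45,0,0,-0.7,0,0,0,45]' 30| egrep 'ft|pos|wid'; python3 -m pendant '[0,0,-20,0,0,0,45,0,0,-60,0,0,0,45,0,0,-110,0,0,0,45,0,0,-140,0,0,0,45]' | egrep 'ft|pos|wid'; python3 - <<'E'
from h import *
st()
go(550,60,230,90)
E
```

```text
tool_pos: [430.8, 401.0, 112.8]
ft_force: [1.0, 1.0, 0.3]
gripper_width: 45.0
tool_pos: [431.3, 401.5, 257.0]
ft_force: [0.4, 0.5, 0.5]
gripper_width: 44.9
t 34.6 pos [431.3 401.5 257. ] yaw 94.2 tilt [-0.003  0.002] F [0.4 0.5 0.5] w 44.9 gf 0.0
shift [ -93.3 -349.3   26.5] turn [0.1 0.2 4.2] dist 363.0 q6 -0.93
```

```bash
python3 -m pendant '[-40,-60,0,0,0,4,0,-93,-280,20,0,0,4,0,-93,-300,27,0,0,4,0,-93,-300,27,0,0,4,0,-93,-300,27,0,0,4,0]' | egrep 'ft|pos|wid'; python3 -m pendant '[0,-20,0,0,0,0,0,0,-20,0,0,0,0,0]' |grep pos; python3 - <<'E'
from h import *
im=optics.read_camera("scene"); cv2.imwrite("pics/sc2.png",im[:,:,::-1]); a=cv2.imread("pics/sfull.png")[:,:,::-1]
d=np.abs(im.astype(int)-a).max(2)
def rep(nm,x,y,w,h): 
    s=d[y:y+h,x:x+w]; v,u=np.nonzero(s>45); print(nm,len(u),(u.min()+x,v.min()+y,u.max()+x,v.max()+y) if len(u) else "")
rep("stand",325,110,100,85); rep("boxA",245,245,50,40); rep("boxB",220,225,45,35); rep("clamp",335,195,80,75); rep("mug",295,150,35,40);rep("stapler",325,260,50,45);rep("tape",255,205,40,30);rep("mouse",270,185,40,30)
t=optics.read_camera("top"); cv2.imwrite("pics/tp2.png",t[:,:,::-1])
for f,(x,y,w,h) in {"topR":(280,150,160,110),"topL":(75,110,160,120)}.items():
    a=cv2.imread(f"pics/{f}.png")[:,:,::-1]; b=cv2.resize(t[y:y+h,x:x+w],None,fx=5,fy=5,interpolation=cv2.INTER_CUBIC); e=np.abs(a.astype(int)-b).max(2); e[:22]=0; e[:,:30]=0
    n,l,S,c=cv2.connectedComponentsWithStats((e>45).astype(np.uint8)); print(f,[(tuple(S[i,:5]),(x+c[i]/5).round(0)) for i in range(1,n) if S[i,4]>150])
E
```

```text
tool_pos: [544.3, 112.6, 228.1]
ft_force: [0.6, -0.5, 0.2]
gripper_width: 0.6
tool_pos: [543.8, 93.9, 227.6]
stand 1406 (np.int64(325), np.int64(110), np.int64(369), np.int64(179))
boxA 11 (np.int64(245), np.int64(245), np.int64(255), np.int64(250))
boxB 293 (np.int64(220), np.int64(229), np.int64(260), np.int64(259))
clamp 50 (np.int64(356), np.int64(214), np.int64(373), np.int64(269))
mug 633 (np.int64(297), np.int64(150), np.int64(329), np.int64(178))
stapler 335 (np.int64(327), np.int64(266), np.int64(369), np.int64(303))
tape 27 (np.int64(255), np.int64(230), np.int64(260), np.int64(234))
mouse 0 
topR [((np.int32(30), np.int32(323), np.int32(51), np.int32(115), np.int32(4321)), array([291., 356.])), ((np.int32(144), np.int32(336), np.int32(107), np.int32(125), np.int32(5025)), array([323., 359.])), ((np.int32(73), np.int32(380), np.int32(11), np.int32(40), np.int32(279)), array([295., 360.])), ((np.int32(85), np.int32(381), np.int32(9), np.int32(37), np.int32(205)), array([298., 360.])), ((np.int32(107), np.int32(383), np.int32(11), np.int32(40), np.int32(226)), array([303., 36
[... 495 characters left out ...]
 ((np.int32(179), np.int32(394), np.int32(10), np.int32(39), np.int32(242)), array([317., 362.])), ((np.int32(166), np.int32(398), np.int32(10), np.int32(38), np.int32(240)), array([314., 363.])), ((np.int32(130), np.int32(444), np.int32(51), np.int32(12), np.int32(258)), array([311., 370.]))]
topL [((np.int32(616), np.int32(199), np.int32(20), np.int32(24), np.int32(363)), array([200., 117.])), ((np.int32(539), np.int32(198), np.int32(261), np.int32(402), np.int32(74906)), array([211., 163.])), ((np.int32(571), np.int32(220), np.int32(121), np.int32(73), np.int32(5985)), array([201., 126.])), ((np.int32(592), np.int32(268), np.int32(170), np.int32(47), np.int32(2818)), array([213., 134.]))]
```

```bash
python3 - <<'E'
from h import *
a=cv2.imread("pics/top0.png"); b=cv2.resize(cv2.imread("pics/tp2.png"),(800,600),interpolation=cv2.INTER_CUBIC)
def seg(im,x,y,w,h):
    hsv=cv2.cvtColor(im[y:y+h,x:x+w],cv2.COLOR_BGR2HSV); g=(hsv[...,1]<140).astype(np.uint8)
    n,l,S,c=cv2.connectedComponentsWithStats(g); i=1+np.argmax(S[1:,4]); v,u=np.nonzero(l==i); r=cv2.minAreaRect(np.c_[u,v].astype(np.float32)); return np.round(c[i]+[x,y],1),S[i,4],np.round(r[1],1),round(r[2],1)
for im in (a,b): print("stapler",seg(im,335,160,75,45)," boxA",seg(im,398,240,65,55)," boxB",seg(im,398,298,80,62))
E
```

```text
stapler (array([371.7, 182.4]), np.int32(1006), array([58.6, 18.2]), 6.0)  boxA (array([429.3, 269.2]), np.int32(1920), array([39., 50.]), 90.0)  boxB (array([433.4, 325.4]), np.int32(1612), array([51.3, 32.9]), 9.5)
stapler (array([371.8, 180.2]), np.int32(1009), array([58.7, 17.8]), 8.3)  boxA (array([429.3, 269.2]), np.int32(1919), array([39., 50.]), 90.0)  boxB (array([442.9, 326. ]), np.int32(1621), array([51.8, 32.9]), 8.7)
```

```bash
python3 - <<'E'
from h import *
st(); go(622,-138,130,0)
E
```

```text
t 35.58 pos [543.7  95.4 227.4] yaw 90.21 tilt [-0.001  0.   ] F [ 0.   0.1 -0.5] w 0.3 gf 0.0
shift [ -77.3 -233.8   97.4] turn [ -0.    0.1 -89.8] dist 265.0 q6 -1.44
```

```bash
python3 -m pendant '[-78,-234,60,0,0,50,0,-78,-234,60,0,0,50,0,-78,-234,60,0,0,50,0,-78,-234,60,0,0,50,0,-78,-234,60,0,0,50,0]' | egrep 'pos'; python3 -m pendant '[0,0,20,0,0,40,0,0,0,20,0,0,40,0,0,0,20,0,0,40,0,0,0,20,0,0,40,0,0,0,20,0,0,40,0]' | egrep 'pos';  python3 - <<'E'
from h import *
st(); go(622,-138,48,0)
E
```

```text
tool_pos: [623.4, -140.6, 165.8]
tool_pos: [623.0, -137.6, 146.9]
t 36.83 pos [ 623.  -137.6  146.9] yaw 0.35 tilt [0. 0.] F [-0.7  0.9 -0.7] w 0.3 gf 0.0
shift [-0.4 -1.1 98.9] turn [ 0.  -0.   0.4] dist 99.0 q6 -0.26
```

```bash
python3 -m pendant '[0,0,50,0,0,0,0,0,0,98,0,0,0,0,0,0,98,0,0,0,0,0,-15,98,0,0,0,0,0,-25,98,0,0,0,0]' | egrep 'pos|ft'; python3 -m pendant '[0,-12,0,0,0,0,0,0,-24,0,0,0,0,0,0,-36,0,0,0,0,0,0,-48,0,0,0,0,0,0,-58,0,0,0,0,0]' | egrep 'pos|ft'; python3 -m pendant '[0,0,4,0,0,0,0,0,0,8,0,0,0,0,0,0,11,0,0,0,0,0,0,11,0,0,0,0]' | egrep 'pos|ft'
```

```text
tool_pos: [597.7, -139.4, 50.7]
ft_force: [1.5, -0.3, 0.4]
tool_pos: [538.6, -139.4, 48.5]
ft_force: [-0.7, -0.2, 1.5]
tool_pos: [539.5, -139.4, 37.2]
ft_force: [-0.1, 1.0, 0.2]
```

```bash
for i in 1 2 3; do python3 -m pendant '[0,0,0.8,0,0,0,0,0,0,0.8,0,0,0,0]' | egrep 'pos|ft'; done
```

```text
tool_pos: [539.6, -139.5, 36.8]
ft_force: [-0.3, -1.1, 0.5]
tool_pos: [539.6, -139.5, 36.2]
ft_force: [-1.5, -0.2, 4.0]
tool_pos: [539.7, -139.5, 36.0]
ft_force: [-6.8, 1.1, 18.4]
```

```bash
python3 -m pendant '[0,0,-20,0,0,0,0,0,0,-30,0,0,0,80,0,0,-30,0,0,0,80,0,0,-30,0,0,0,80,0,0,-30,0,0,0,80]' 30| egrep 'pos|wid'; python3 - <<'E'
from h import *
st(); go(540.5,-138.5,16,0.5)
E
```

```text
tool_pos: [539.2, -139.4, 64.8]
gripper_width: 37.2
t 39.95 pos [ 539.2 -139.4   64.8] yaw 0.2 tilt [ 0.    -0.001] F [ 0.   1.2 -0.5] w 37.2 gf 0.0
shift [ 0.9  1.3 48.8] turn [-0.  -0.  -0.3] dist 49.0 q6 -0.3
```

```bash
python3 -m pendant '[0,1,0,0,0,0,80,0,1,0,0,0,0,80,0,1,0,0,0,0,80,0,1,0,0,0,0,80,0,1,0,0,0,0,80]' | egrep 'pos|wid'; python3 -m pendant '[0,0,20,0,0,0,80,0,0,40,0,0,0,80,0,0,49,0,0,0,80,0,0,49,0,0,0,80]' | egrep 'pos|wid|ft';python3 -m pendant '[0,0,0,0,0,0,30,0,0,0,0,0,0,30,0,0,0,0,0,0,30,0,0,0,0,0,0,30,0,0,0,0,0,0,30]' 40 | egrep 'pos|wid|ft|gr'; python3 -m pendant '[0,0,0,0,0,0,30,0,0,0,0,0,0,30]' 40 | egrep 'pos|wid|ft|gr'
```

```text
tool_pos: [540.5, -139.5, 65.2]
gripper_width: 80.0
tool_pos: [539.9, -139.3, 15.1]
ft_force: [0.2, -0.2, 0.5]
gripper_width: 79.8
tool_pos: [540.9, -139.6, 16.6]
ft_force: [0.6, 1.0, 4.2]
gripper_width: 43.7
grasp_force: 40.0
tool_pos: [540.9, -139.6, 16.6]
ft_force: [-0.2, -0.0, 5.1]
gripper_width: 43.5
grasp_force: 40.0
```

```bash
python3 -m pendant '[0,0,-20,0,0,0,30,0,0,-80,0,0,0,30,0,0,-90,0,0,0,30,0,0,-90,0,0,0,30]' | egrep 'pos|wid|ft'; python3 - <<'E'
from h import *
st(); go(583.7,-348,105,3.7)
E
```

```text
tool_pos: [540.6, -139.5, 107.0]
ft_force: [0.1, -0.6, -2.7]
gripper_width: 43.6
t 42.45 pos [ 540.6 -139.5  107. ] yaw 0.2 tilt [-0.     0.001] F [ 0.1 -0.6 -2.7] w 43.6 gf 40.0
shift [-208.6   42.4    2.1] turn [ 0.1  0.  -3.5] dist 213.0 q6 -0.3
```

```bash
python3 -m pendant '[-50,10,0,0,0,-3.5,30,-100,20,0,0,0,-3.5,30,-150,30,0,0,0,-3.5,30,-208.6,42.4,0,0,0,-3.5,30,-208.6,42.4,0,0,0,-3.5,30]' | egrep 'pos|wid|ft'; python3 -m pendant '[0,0,0,0,0,0,30,0,0,0,0,0,0,30]'|grep pos; python3 - <<'E'
from h import *
avg(2);go(583.7,-348,40,3.7)
E
```

```text
tool_pos: [583.2, -350.9, 104.3]
ft_force: [-0.6, 0.1, -4.1]
gripper_width: 43.7
tool_pos: [583.0, -346.6, 105.2]
avg [ 583.4 -346.8  105.8] sd [0.1 0.1 0.1] yaw 3.75
shift [-1.2  0.2 65.9] turn [-0.  -0.   0.1] dist 66.0 q6 -0.64
```

```bash
python3 -m pendant '[-1,0,30,0,0,0,30,-1,0,60,0,0,0,30,-1,0,70,0,0,0,30,-1,0,70,0,0,0,30]' | egrep 'pos|ft'; for i in 1 2 3 4; do python3 -m pendant '[0,0,2,0,0,0,30,0,0,4,0,0,0,30,0,0,4,0,0,0,30]' | egrep 'pos|ft'; done
```

```text
tool_pos: [583.7, -348.5, 36.1]
ft_force: [0.1, -0.5, -2.0]
tool_pos: [583.8, -349.0, 32.6]
ft_force: [-0.1, 0.8, -3.2]
tool_pos: [583.6, -348.8, 28.0]
ft_force: [-0.0, 0.6, -3.5]
tool_pos: [583.6, -348.8, 24.0]
ft_force: [-0.1, -1.0, -2.6]
tool_pos: [583.8, -348.9, 20.6]
ft_force: [-2.4, 2.0, 3.4]
```

Box A is down in the pocket (z = floor). Release and go for B.

```bash
python3 -m pendant '[0,0,0,0,0,0,56,0,0,0,0,0,0,56,0,0,0,0,0,0,56]' | egrep 'pos|wid|ft'; python3 -m pendant '[0,0,-20,0,0,0,56,0,0,-70,0,0,0,56,0,0,-110,0,0,0,0,0,0,-110,0,0,0,0]' | egrep 'pos|wid|ft';  python3 - <<'E'
from h import *
s="x"
t=optics.read_camera("top"); b=cv2.resize(t[:,:,::-1],(800,600),interpolation=cv2.INTER_CUBIC); cv2.imwrite("pics/t3.png",b)
x,y,w,h=398,298,90,62
hsv=cv2.cvtColor(b[y:y+h,x:x+w],cv2.COLOR_BGR2HSV); g=(hsv[...,1]<140).astype(np.uint8); n,l,S,c=cv2.connectedComponentsWithStats(g); i=1+np.argmax(S[1:,4]); print("B",c[i]+[x,y],S[i])
st(); go(485,-178,150,-8.5)
E
```

```text
tool_pos: [583.8, -349.0, 20.2]
ft_force: [0.2, -0.8, -0.3]
gripper_width: 55.7
tool_pos: [585.7, -350.1, 135.2]
ft_force: [0.7, 0.4, -0.7]
gripper_width: 38.5
B [455.49655172 331.35402299] [  19    7   71   55 2610]
t 46.35 pos [ 584.6 -349.5  132.9] yaw 3.7 tilt [-0.002  0.003] F [-0.2 -0.4 -0.5] w 35.1 gf 0.0
shift [177.5 -88.3 -17.7] turn [ 0.2  0.1 12.2] dist 199.0 q6 -0.64
```

```bash
python3 -m pendant '[60,-30,0,0,0,8,0,120,-60,0,0,0,12,0,178,-88,0,0,0,12,0,178,-88,0,0,0,12,0,178,-88,0,0,0,12,0]' | egrep 'pos|wid|ft'; python3 -m pendant '[0,0,0,0,0,0,0,0,0,0,0,0,0,0]'|grep pos; python3 - <<'E'
from h import *
avg(2);go(486.7,-174.8,50,-8.4)
E
```

```text
tool_pos: [484.4, -176.7, 130.2]
ft_force: [0.7, -0.7, 0.4]
gripper_width: 0.2
tool_pos: [485.0, -177.8, 130.1]
avg [ 484.8 -177.6  130.1] sd [0.  0.1 0. ] yaw -8.35
shift [ 3.   1.6 80.1] turn [-0.   0.   0.1] dist 80.0 q6 -0.25
```

```bash
python3 -m pendant '[3,2,40,0,0,0,0,3,2,75,0,0,0,0,3,2,80,0,0,0,0,3,2,80,0,0,0,0]' | egrep 'pos|ft'; python3 -m pendant '[0,-12,0,0,0,0,0,0,-24,0,0,0,0,0,0,-36,0,0,0,0,0,0,-50,0,0,0,0,0,0,-66,0,0,0,0,0]' | egrep 'pos|ft'; python3 -m pendant '[0,0,4,0,0,0,0,0,0,8,0,0,0,0,0,0,12,0,0,0,0,0,0,12.5,0,0,0,0,0,0,12.5,0,0,0,0]' | egrep 'pos|ft';for i in 1 2 3; do python3 -m pendant '[0,0,0.8,0,0,0,0,0,0,0.8,0,0,0,0]' | egrep 'pos|ft'; done
```

```text
tool_pos: [487.1, -174.5, 50.7]
ft_force: [0.7, -0.6, -0.5]
tool_pos: [420.4, -164.6, 50.3]
ft_force: [0.3, -0.6, 0.7]
tool_pos: [421.6, -164.8, 37.6]
ft_force: [0.7, -0.1, 0.5]
tool_pos: [421.6, -164.7, 36.9]
ft_force: [0.1, 0.1, -0.8]
tool_pos: [421.6, -164.8, 36.2]
ft_force: [-1.0, 0.9, 4.1]
tool_pos: [421.6, -164.8, 36.0]
ft_force: [-6.3, 2.3, 22.2]
```

Shut. Open, grip and lift B.

```bash
python3 -m pendant '[0,0,-20,0,0,0,0,0,0,-30,0,0,0,80,0,0,-30,0,0,0,80,0,0,-30,0,0,0,80,0,0,-30,0,0,0,80]' 30| egrep 'pos|wid';  python3 -m pendant '[0,0,0,0,0,0,80,0,0,0,0,0,0,80,0,0,0,0,0,0,80,0,0,0,0,0,0,80,0,0,0,0,0,0,80]' | egrep 'pos|wid'; python3 -m pendant '[0,0,20,0,0,0,80,0,0,40,0,0,0,80,0,0,50,0,0,0,80,0,0,50,0,0,0,80]' | egrep 'pos|wid|ft'; python3 -m pendant '[0,0,0,0,0,0,30,0,0,0,0,0,0,30,0,0,0,0,0,0,30,0,0,0,0,0,0,30,0,0,0,0,0,0,30]' 40 | egrep 'wid|ft|gr'; python3 -m pendant '[0,0,0,0,0,0,30,0,0,0,0,0,0,30]' 40 | egrep 'pos|wid|ft|gr'
```

```text
tool_pos: [421.2, -164.6, 64.8]
gripper_width: 37.8
tool_pos: [421.5, -164.7, 65.3]
gripper_width: 80.2
tool_pos: [421.2, -164.6, 14.9]
ft_force: [-0.6, 0.7, -0.1]
gripper_width: 80.4
ft_force: [1.9, -1.2, 5.8]
gripper_width: 44.0
grasp_force: 40.0
tool_pos: [422.0, -165.0, 15.6]
ft_force: [0.9, 0.1, 6.9]
gripper_width: 43.9
grasp_force: 40.0
```

```bash
python3 -m pendant '[0,0,-20,0,0,0,30,0,0,-80,0,0,0,30,0,0,-90,0,0,0,30,0,0,-90,0,0,0,30]' | egrep 'pos|wid|ft'; python3 - <<'E'
from h import *
st(); go(420.4,-358,105,3.7)
E
```

```text
tool_pos: [421.4, -164.7, 105.3]
ft_force: [-0.3, 0.7, -3.9]
gripper_width: 43.8
t 52.95 pos [ 421.4 -164.7  105.3] yaw -8.3 tilt [-0.     0.001] F [-0.3  0.7 -3.9] w 43.8 gf 40.0
shift [-191.4   26.9    0.3] turn [  0.   0. -12.] dist 193.0 q6 -0.28
```

```bash
python3 -m pendant '[-50,7,0,0,0,-6,30,-100,14,0,0,0,-12,30,-150,21,0,0,0,-12,30,-191.4,26.9,0,0,0,-12,30,-191.4,26.9,0,0,0,-12,30]' | egrep 'pos|wid|ft'; python3 -m pendant '[0,0,0,0,0,0,30,0,0,0,0,0,0,30]'|grep pos; python3 - <<'E'
from h import *
avg(2);go(420.4,-358,36,3.7)
# box-in-gripper y check: white box outline in top cam (if visible)
t=optics.read_camera("top"); c=proj("top",[[420.4,-358,125]])[0]; x,y=int(c[0])-35,int(c[1])-20
m=(t[y:y+40,x:x+70].min(2)>195); v,u=np.nonzero(m); print(c,len(u),(u.min()+x,u.max()+x,v.min()+y,v.max()+y) if len(u) else "")
print(proj("top",[[420,-308,125],[420,-408,125]]))
E
```

```text
tool_pos: [419.6, -359.7, 103.1]
ft_force: [-0.2, 0.7, -3.4]
gripper_width: 43.7
tool_pos: [420.1, -356.8, 104.4]
avg [ 420.4 -357.   104.8] sd [0.1 0.1 0.1] yaw 3.75
shift [-0.9 -0.1 69. ] turn [-0.  -0.   0.1] dist 69.0 q6 -0.81
[377.63602961 231.13818479] 69 (np.int64(360), np.int64(368), np.int64(225), np.int64(236))
[[360.7247403  231.28549374]
 [394.53112032 231.26258822]]
```

Left end of box at col 360 as predicted (360.7). Lower it.

```bash
python3 -m pendant '[-1,0,30,0,0,0,30,-1,0,60,0,0,0,30,-1,0,70,0,0,0,30,-1,0,70,0,0,0,30]' | egrep 'pos|ft'; for i in 1 2 3 4; do python3 -m pendant '[0,0,2,0,0,0,30,0,0,4,0,0,0,30,0,0,4,0,0,0,30]' | egrep 'pos|ft'; done
```

```text
tool_pos: [420.5, -358.8, 35.3]
ft_force: [0.2, 0.5, -3.2]
tool_pos: [420.7, -359.2, 31.7]
ft_force: [-0.1, -1.2, -2.5]
tool_pos: [420.5, -358.9, 27.1]
ft_force: [0.5, -0.1, -2.9]
tool_pos: [420.5, -358.9, 23.1]
ft_force: [0.4, 0.4, -3.2]
tool_pos: [420.6, -359.1, 19.6]
ft_force: [-1.7, 1.5, 4.2]
```

```bash
python3 -m pendant '[0,0,0,0,0,0,56,0,0,0,0,0,0,56,0,0,0,0,0,0,56]' | egrep 'pos|wid|ft'; python3 -m pendant '[0,0,-20,0,0,0,56,0,0,-70,0,0,0,56,0,0,-130,0,0,0,56,60,0,-180,0,0,0,56,120,0,-180,0,0,0,56]' | egrep 'pos|wid|ft';  python3 - <<'E'
from h import *
im=optics.read_camera("scene"); cv2.imwrite("pics/send.png",im[:,:,::-1]); x0,y0,k=345,190,10
o=cv2.resize(im[190:240,345:390,::-1],None,fx=k,fy=k,interpolation=cv2.INTER_CUBIC)
g=cv2.inRange(o,(205,205,215),(255,255,255)); n,l,S,ce=cv2.connectedComponentsWithStats(g)
for i in range(1,n):
  if S[i,4]<100: continue
  v,u=np.nonzero(l==i); z=79 if ce[i][1]<380 else 45; q=back("scene",np.c_[x0+u/k-.45,y0+v/k-.45],z)[:,:2]; e=np.linalg.svd(q-q.mean(0),full_matrices=False)[2][0]; print(len(u),ce[i].round(),round(np.degrees(np.arctan2(e[1],e[0]))%180-5.5,1),q.mean(0).round(1),np.ptp(q,0).round())
t=optics.read_camera("top"); cv2.imwrite("pics/tend.png",t[:,:,::-1])
# stand vs initial
a=cv2.imread("pics/topL.png")[:,:,::-1]; b=cv2.resize(t[110:230,75:235],None,fx=5,fy=5,interpolation=cv2.INTER_CUBIC); e=np.abs(a.astype(int)-b).max(2); e[:22]=0; e[:,:30]=0
n,l,S,c=cv2.connectedComponentsWithStats((e>40).astype(np.uint8)); print([tuple(map(int,S[i])) for i in range(1,n) if S[i,4]>60])
# white boxes in case
m=(t.min(2)>185).astype(np.uint8); m[:,:320]=0; m[:,445:]=0; m[:155]=0; m[255:]=0
n,l,S,c=cv2.connectedComponentsWithStats(m)
for i in range(1,n):
  if S[i,4]>40: v,u=np.nonzero(l==i); r=cv2.minAreaRect(np.c_[u,v].astype(np.float32)); print("box",back("top",[r[0]],40).round(1),np.round(r[1],1),round(r[2],1))
sf=cv2.imread("pics/sfull.png")[:,:,::-1]; d=np.abs(im.astype(int)-sf).max(2)[110:195,325:425]; print("stand scene diff",(d>45).sum()); st()
E
```

```text
tool_pos: [420.6, -359.1, 19.3]
ft_force: [-0.0, 0.0, 0.3]
gripper_width: 56.0
tool_pos: [414.6, -249.5, 201.9]
ft_force: [0.2, 1.1, 0.8]
gripper_width: 55.9
783 [244. 299.] -2.4 [661.1 175.2] [21.  6.]
439 [340. 444.] -0.8 [702.9 178.7] [14.  5.]
[(616, 198, 21, 27, 426), (606, 228, 23, 25, 438)]
box [[ 582.1 -347.7   40. ]] [14.6 33.6] 86.4
stand scene diff 1
t 57.08 pos [ 412.9 -245.8  200.1] yaw 3.83 tilt [-0.001  0.002] F [ 0.5  0.1 -0.6] w 55.9 gf 0.0
```

```bash
python3 -m pendant '[60,20,-30,0,0,0,56,120,40,-60,0,0,0,56,180,60,-60,0,0,0,56,220,80,-60,0,0,0,56,220,80,-60,0,0,0,56]' | egrep 'pos|ft'; python3 - <<'E'
from h import *
t=optics.read_camera("top"); cv2.imwrite("pics/tend.png",t[:,:,::-1])
m=(t.min(2)>185).astype(np.uint8); m[:,:320]=0; m[:,445:]=0; m[:155]=0; m[255:]=0
n,l,S,c=cv2.connectedComponentsWithStats(m)
for i in range(1,n):
  if S[i,4]>40: v,u=np.nonzero(l==i); r=cv2.minAreaRect(np.c_[u,v].astype(np.float32)); print("box",back("top",[r[0]],40).round(1),np.round(r[1],1),round(r[2],1))
a=cv2.imread("pics/top0.png"); b=cv2.resize(t[:,:,::-1],(800,600),interpolation=cv2.INTER_CUBIC); e=np.abs(a.astype(int)-b).max(2)
n,l,S,c=cv2.connectedComponentsWithStats((e>45).astype(np.uint8)); print([tuple(map(int,S[i])) for i in range(1,n) if S[i,4]>60])
st()
E
```

```text
tool_pos: [480.0, -21.8, 259.2]
ft_force: [0.3, -0.7, 0.2]
box [[ 582.1 -347.7   40. ]] [14.6 33.6] 86.4
box [[ 419.8 -359.8   40. ]] [14.8 34. ] 86.2
[(345, 169, 37, 7, 112), (344, 182, 40, 7, 116), (198, 241, 264, 359, 31029), (499, 245, 51, 26, 1166), (505, 319, 52, 26, 1189), (0, 440, 17, 8, 70), (0, 442, 197, 158, 15241), (345, 481, 80, 45, 1303), (314, 505, 14, 20, 132), (69, 509, 38, 22, 504), (360, 510, 16, 10, 91), (319, 520, 16, 30, 149), (411, 529, 26, 71, 1053), (357, 577, 15, 16, 185)]
t 57.75 pos [479.4 -23.4 258.8] yaw 3.89 tilt [-0.     0.001] F [-0.4 -0.1 -0. ] w 55.9 gf 0.0
```

```bash
python3 -c "
from bench import ticket
print(ticket.finish_job())"
```

```text
the job is handed in; nothing more can be done
None
```

I handed the job in: the nut's pointer is at the mark (about 2.7 rad), the ratchet hangs back on its hooks as it was, and both bit boxes are shut in separate foam pockets. The wrench slipped in the grip after the tightening and was laid on the desk to regrip; it nudged the stapler about 5 mm and turned it about 2°, and I left the stapler there.

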